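# Close the draw latch of a casting mould

### The arm

A 6-joint arm with a two-finger parallel gripper is mounted at the origin on a cart in front of the work surface, level with it; the furniture and walls round the work are solid. World frame = base frame: x ahead of the robot, y to its left, z up, the work surface at z = 0. Lengths are in m, angles in degrees, forces in N, time in s.
With the tool pointing down it reaches from about 0.4 to 0.825 m from the base axis. Payload 7 kg.
Tool frame: the origin (TCP) lies at the very end of the fingers, on their centre line; the grasp point (between the pads) lies 19 mm behind it (ctrl.grip_depth is the z of the grasp point in the tool frame, in m); z points along the fingers, y is the direction in which the jaws open and shut (so a half turn about z gives the same grasp; the last joint's range is limited). The gripper opens to 88 mm and grips with 3 to 60 N. Pads are 19 mm wide; open, the fingers measure 130 mm over their backs; the gripper's body (78 mm by 193 mm) begins 47 mm behind the grasp point.
Start: joints at [87.897, 20.546, 0.682, 0, -70.136, -16.507], TCP at [0.215, 0.64, 0.227] pointing down, gripper open.
Joint ranges: [-176.03, 176.03], [-82.01, 121.73], [-58.28, 71.71], [-173.87, 95.51], [-174.79, -0.11], [-173.66, 173.66]. Speed limits (degrees/s): [136.94, 136.94, 172.46, 180, 180, 180].

### API

Orientations are given as [roll, pitch, yaw] about the fixed x, y, z axes, in that order (R = Rz(yaw) Ry(pitch) Rx(roll)).
In Python, from plant import telemetry, snapshot, job, models, ctrl gives the robot as it stands.
- The arm moves only by the tool jog_arm, never from a script. Its argument "targets" is text: rows parted by semicolons, each of 7 numbers parted by spaces: the shift along the tool's x, y, z in m, then the turn, a rotation vector about the tool's x, y, z in degrees, then the gripper command: -1 is shut, 1 is fully open, values between are in proportion. A call has exactly 8 rows; each row is the pose to reach, as a shift and turn from the pose measured when the call began, along the tool's axes at that moment; what a row does not reach only later rows make up. A row lasts 1/8 s, in which the tool goes at most 62.5 mm and 10.7 degrees, less where a joint would pass 70% of its speed; a pose out of reach is approached as far as the arm can. A call with a gripper value outside its range is refused whole. The fingers move at their own pace and stop on an object; the grip force is fixed at half the most. Time passes only in rows, so rows that repeat a pose let the fingers close, or fill a call up. It gives the time, the measured TCP pose, the force and the opening at its end, in the units of the state.
- telemetry.get_obs(): the state, without advancing time (a new reading comes with each control period).
- snapshot(name): name is "scene" or "top" or "wrist"; returns a dict with "img" (480x640x3 uint8, red, green, blue), "range_z" (480x640 float32, m along the optical axis (not along the pixel's ray), 0 where there is no reading), "intrinsics" (3x3 intrinsics, pixels), "R" (3x3) and "t" (3): a world point X has camera coordinates R X + t. Camera axes: x right, y down, z forward; pixel columns grow to the right and rows downward; lengths in m; the calibration is good to about 2 mm. A picture is of the moment at which its call begins.
- job.close_job(): hands the job in, once; it reports no verdict.
Trained networks look in a picture, given as the dict that the camera call returned (one of the last four; its "shot" number tells which), for a name from the list of things; names that differ only in an ending like _2 or _b are one class to them, and where a whole thing is asked for, a point or a joint stands for the part that bears it (a point fixed in the world has none). Each returns a list of dicts, best first, with "conf" (0 to 1); they miss things now and then, are a little off and sometimes report something else, mostly with a low value. They report only what shows in the picture. A call takes as long as a camera call.
- models.cut_out(name, picture): "region" (480x640 bool, what is visible of it) and "uv" ([column, row] in pixels, amid what is visible of it).
- models.spot_point(name, picture): "uv" ([column, row] in pixels: a listed point, or the origin of a listed thing).
The state is a dict: "clock": time; "joint_pos": joint angles; "qvel": joint speeds; "tau": joint torques, N m; "tool_pos": TCP position; "orientation": TCP orientation; "force": force on the tool from outside, world axes, zero at the start; "moment": the same for the moment, N m; "opening": finger opening in m.
Only numpy, scipy, OpenCV 4.12 (cv2) and the standard library are available. Lean on these libraries where they do the work, as an engineer would, in place of code of your own. Each camera call takes 0.05 s, during which the arm holds its last target.

### The job

Close the casting mould with its draw latch: with the lever up, lower the bar of the wire loop (it has a yellow finger tab) behind the keeper's hook until it rests on the keeper's base plate, draw it snug under the hook, then press the red lever down flat past its centre so that the mould's sliding half is pulled shut. Work gently and by feel, without forcing the loop or the lever, and leave the houses, the glue bottle and the screwdriver where they are.

Things in the scene. Friction and masses are not known exactly. Their poses are not given: they have to be found in the camera images.
- mould: Casting mould on a plywood board (114 x 216 x 10 mm) that stays put. Origin: mid of the board's underside, on the latch line. Its y axis is the latch line: dark green fixed half at -y, sliding half at +y; z up. Tops of both halves are 40 mm above the origin. The latch is symmetric about x = 0. Lever pivot (axis along x) at y -20, z 52 mm.
- latch_lever (a joint): Red-handled lever, angle in rad: 0 = flat, pointing to the mould's -y (its stop, closed); pi/2 = upright; up to 2.7 = leaning over toward the keeper (+y). Stiff hinge, stays where left (0.025 N m). With the loop hooked the pull starts near 1.5 rad and dead centre is near 0.1 to 0.2 rad; below that it falls shut. Pressing takes about 5 to 10 N on the handle; over 35 N bends it.
- lever_tip (a point): End of the lever's upper face, 58 mm from its pivot. The red grip runs 18 to 60 mm from the pivot, 22 mm wide (x), 4 mm thick; its upper face lies 4 mm off the pivot's axis, on top when flat, on the keeper's side when upright.
- latch_loop (a joint): Angle in rad of the wire loop on the lever. The loop's slope above the mould's +y direction is this value minus the latch_lever value (0 = level, toward the keeper). Stays where left (0.03 N m). Its pin is on the lever: in the mould frame at y = -20 - 14 cos(a), z = 52 + 14 sin(a) mm with a = latch_lever - 0.087.
- loop_bar (a point): Middle of the loop's cross bar: 5 mm round steel, 37 mm wide along x, 70 mm from the loop's pin; two 5 mm side wires run from its ends back to the pin.
- loop_tab (a point): Grip point on the yellow finger tab, 22 mm from the bar's centre. The tab is 12 mm wide (x), 8 mm thick, and stands square on the loop at the bar, up to 32 mm from the bar's centre. Grip its two x faces, fingertips no nearer the bar than 11 mm: the keeper's hook comes up there. A firm grip does not let the loop turn: tilt the hand with the loop as it swings.
- mould_half (a joint): How far the sliding half stands off its hard stop, m: about 0.011 to 0.012 when open, about 0.003 when latched. A seal of 5 N/mm pushes it open.
- keeper_mid (a point): On the sliding half: middle place of the bar's seat, at the top of the keeper's base plate (a seated bar's centre is 2.5 mm above the plate). The keeper is an 18 mm wide steel hook, open toward the mould's +y. Two things are not measured: it floats up to 2 mm either way along y of this point, and shims raise plate and hook by 0 to 7 mm over it, so find it by touch. Axes as the mould's.
- keeper_lip (a point): Middle place of the end of the hook's lip, at its top, 9 mm above the plate (unshimmed); lip 2.5 mm thick, reaching 1.5 mm to +y of the seated bar's centre. Coming down, the bar clears it 4 mm or more beyond the seat; the plate goes on to 18 mm beyond. Pulled, the keeper slides to its stop (3 N), then draws the half. Over 30 N on it while the lever is up bends it; the linkage can double the force felt.
- house_block: Small grey cast house, 34 x 40 x 44 mm, bystander.
- house_block_b: Small grey cast house, 32 x 54 x 36 mm, bystander.
- glue_bottle: White glue bottle with yellow label, 34 mm wide, 92 mm high, bystander.
- screwdriver: Screwdriver with yellow handle, 172 mm long, lying in front of the mould, bystander.

How it is judged (in metres and radians):
On the way, in this order (a step that is already met when the one before it is completed fails the run):
1. the loop's bar rests on the keeper's base plate (within 1.5 mm) behind the hook, while the lever is still up (y of loop_bar in the frame of keeper_seat between -0.002 and 0.014 m and z of loop_bar in the frame of keeper_seat below 0.004 m and value of joint latch_lever above 1.3 rad), for 0.2 s.
2. the lever is pressed flat and has pulled the sliding half shut (value of joint latch_lever below 0.06 rad and value of joint mould_half below 0.006 m), for 0.2 s.
At the end, for the whole second after the job is handed in: The lever lies flat (within 0.06 rad of its stop), the loop's bar sits under the keeper's hook (within 5 mm along the latch line, lower than the lip), the sliding half is pulled to within 6 mm of its hard stop, and the robot has let go (all of step 2 and y of loop_bar in the frame of keeper_mid between -0.005 and 0.003 m and z of loop_bar in the frame of keeper_mid below 0.0125 m); the robot touches nothing.
It fails at once if the loop is forced against the keeper with more than 30 N while the lever is up (contact force between latch_loop and keeper above 30 N and value of joint latch_lever above 1.6 rad).
It fails at once if the lever's red grip is pushed or squeezed with more than 35 N (contact force between the fingers and latch_lever_c1 above 35 N).
It fails at once if a thing beside the mould is moved by more than 20 mm (distance of any of house_block, house_block_b, glue_bottle, screwdriver from where it was at the start of the episode above 0.02 m).
It also fails if it takes over 51 s, if anything falls off the work surface, if the arm or the gripper's body presses on something with over 40 N, if the wrist force passes 120 N, or if a joint passes its speed limit or range.

## Working session

There is one attempt and no reset: what is moved stays moved. The work goes in short steps, Python scripts to look and compute and a tool call to move; the robot and the scene stay as the last step left them, time stands still between calls to the robot, and variables do not carry over. Pictures are saved under pics/ and viewed, and the job is handed in when it is done.

Besides the shell and the picture viewer there is one more tool, called after "Emit:" by a JSON object that holds its "method" and its "body". jog_arm: Moves the arm, as the interface text tells. Its arguments: {"type":"object","properties":{"targets":{"type":"string"}},"required":["targets"]}

```bash
ls; mkdir -p pics
python3 - <<'E'
from plant import telemetry, snapshot, job, models, ctrl
import cv2,pickle
print(telemetry.get_obs(), ctrl.grip_depth)
for n in ["scene","top","wrist"]:
    s=snapshot(n); cv2.imwrite(f"pics/{n}0.png",s["img"][:,:,::-1])
    pickle.dump(s,open(f"{n}0.pkl","wb"))
    print(n,s["intrinsics"].tolist(),s["R"].tolist(),s["t"].tolist())
    for k in ["mould","lever_tip","loop_bar","loop_tab","keeper_mid","keeper_lip"]:
        try:
            r=models.spot_point(k,s); print(k,[(q["uv"],round(q["conf"],2)) for q in r[:3]])
        except Exception as e: print(k,e)
E
```

```text
pics
{'clock': 0.0, 'joint_pos': array([ 8.78965660e+01,  2.05893754e+01,  6.34580931e-01, -2.13435823e-02,
       -7.01352170e+01, -1.65062599e+01]), 'qvel': array([-0.05095114,  0.03227503, -0.0127227 ,  0.03096359, -0.00588446,
        0.04298364]), 'tau': array([-1.81729833e-03, -5.82709551e+01,  2.93066347e+01,  6.99767813e+00,
        7.04115533e-03, -1.54875320e-04]), 'tool_pos': array([0.21527504, 0.63924105, 0.22564821]), 'orientation': array([ 1.79907997e+02, -6.33904501e-03, -1.86169573e+01]), 'force': array([ 1.25748195, -0.13899841, -0.00874217]), 'moment': array([ 0.01966338, -0.00196218, -0.05139999]), 'opening': 0.08774662140834621} -0.0188
scene [[601.3642978091965, 0.0, 305.5984424391526], [0.0, 601.3642978091965, 237.04810770813384], [0.0, 0.0, 1.0]] [[0.6360293445508522, -0.7715704133991858, 0.012073526296112736], [-0.5084950526025801, -0.43083423440357643, -0.745529774016158], [0.5804304043973859, 0.4680394851216014, -0.6663629536657886]] [-0.1281540643105949, 0.486734208476965, 0.8185447649062398]
mould [([334.4, 283.8], 0.6)]
lever_tip [([334.6, 248.6], 0.72)]

[... 538 characters left out ...]
uld [([352.1, 234.3], 0.89)]
lever_tip [([350.2, 227.4], 0.59)]
loop_bar [([330.3, 233.7], 0.74), ([337.1, 310.0], 0.7), ([335.8, 228.6], 0.47)]
loop_tab [([336.7, 230.0], 0.8)]
keeper_mid [([331.0, 235.9], 0.81)]
keeper_lip [([326.6, 231.5], 0.91)]
wrist [[335.40918616479166, 0.0, 318.8931025385918], [0.0, 335.40918616479166, 240.68383911427804], [0.0, 0.0, 1.0]] [[-0.320380777861444, -0.9472888434514093, 6.518732500678692e-05], [-0.914325740216608, 0.3092503824808565, 0.26148162786856777], [-0.24771878805259856, 0.08371408488381883, -0.9652084510808101]] [0.6753878165490552, -0.033656120629461606, 0.3900105248895291]
mould []
lever_tip []
loop_bar []
loop_tab []
keeper_mid []
keeper_lip []
```

View pics/scene0.png

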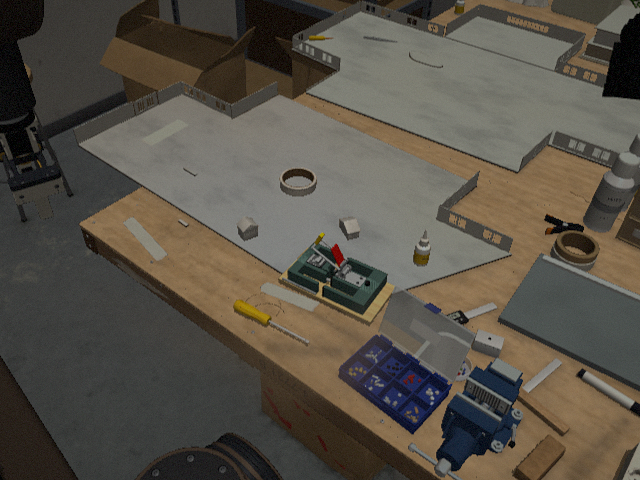

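View pics/top0.png

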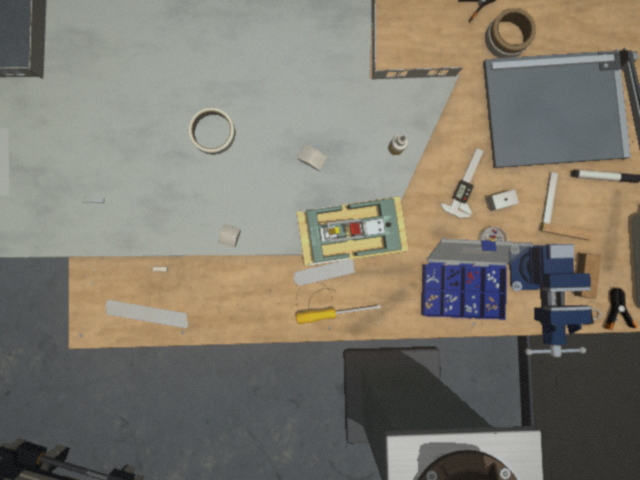

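Run:
```python
import cv2
a=cv2.imread("pics/scene0.png")[180:330,230:430]; cv2.imwrite("pics/s0z.png",cv2.resize(a,None,fx=4,fy=4,interpolation=cv2.INTER_CUBIC))
a=cv2.imread("pics/top0.png")[170:300,270:440]; cv2.imwrite("pics/t0z.png",cv2.resize(a,None,fx=4.5,fy=4.5,interpolation=cv2.INTER_CUBIC))
```

```text
(no output)
```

View pics/s0z.png

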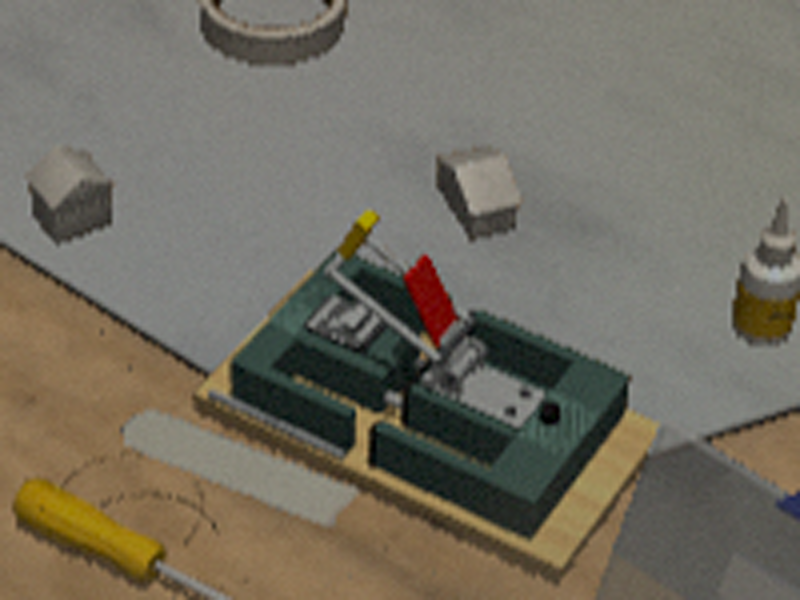

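View pics/t0z.png

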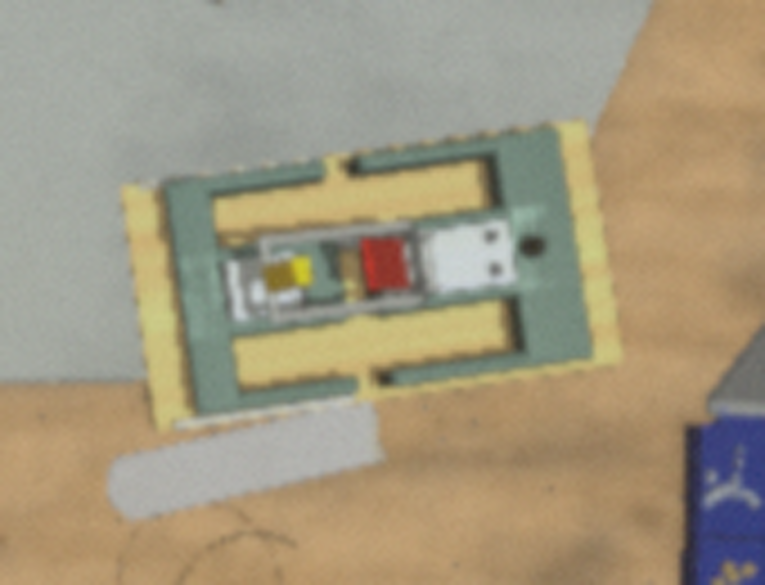

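```bash
cat > h.py <<'E'
import numpy as np,cv2,pickle
from plant import telemetry, snapshot, job, models, ctrl
from scipy.spatial.transform import Rotation as Rn
def ray(s,uv):
    K=s["intrinsics"];d=np.linalg.solve(K,np.array([uv[0],uv[1],1.]));R=s["R"];return -R.T@s["t"],R.T@d
def onz(s,uv,z):
    c,d=ray(s,uv);return c+d*(z-c[2])/d[2]
def proj(s,X):
    p=s["R"]@np.asarray(X)+s["t"];q=s["intrinsics"]@p;return q[:2]/q[2]
def cloud(s):
    z=s["range_z"];v,u=np.mgrid[:480,:640];K=s["intrinsics"]
    P=np.stack([(u-K[0,2])/K[0,0]*z,(v-K[1,2])/K[1,1]*z,z],-1)
    return (P-s["t"])@s["R"]
def tri(ss,uvs):
    A=np.zeros((3,3));b=np.zeros(3)
    for s,uv in zip(ss,uvs):
        c,d=ray(s,uv);d=d/np.linalg.norm(d);M=np.eye(3)-np.outer(d,d);A+=M;b+=M@c
    return np.linalg.solve(A,b)
E
python3 - <<'E'
from h import *
t=pickle.load(open("top0.pkl","rb"));s=pickle.load(open("scene0.pkl","rb"))
# board corners in top crop (px/4.5+270, /4.5+170)
C=[(122,185),(588,120),(622,360),(155,430)]
P=[onz(t,(a/4.5+270,b/4.5+170),0.01) for a,b in C]
for p in P: print(p.round(4))
print([np.linalg.norm(P[i]-P[(i+1)%4]).round(4) for i in range(4)])
m=sum(P)/4;print(m)
d=(P[0]-P[1]+P[3]-P[2]);print(np.degrees(np.arctan2(d[1],d[0])))
pc=cloud(t)
for n,uv in dict(lever_tip=(350,227),tab=(336,230),keep=(331,236),top=(316,245)).items():print(n,pc[uv[1],uv[0]].round(4))
pts={"mould":((334.4,283.8),(352.1,234.3)),"tip":((334.6,248.6),(350.2,227.4)),"bar":((316.5,240.7),(330.3,233.7)),"tab":((316.9,232.3),(336.7,230)),"kmid":((316.3,264.4),(331,235.9)),"klip":((313.8,256.2),(326.6,231.5))}
for k,v in pts.items(): print(k,tri([s,t],v).round(4))
E
```

```text
[0.6132 0.3303 0.01  ]
[0.6386 0.1152 0.01  ]
[0.5278 0.1034 0.01  ]
[0.5011 0.3178 0.01  ]
[np.float64(0.2165), np.float64(0.1114), np.float64(0.216), np.float64(0.1128)]
[0.57017211 0.2166819  0.01      ]
96.90299789768986
lever_tip [0.5768 0.2239 0.0264]
tab [0.5646 0.2597 0.1288]
keep [0.5556 0.2672 0.0998]
top [0.5414 0.294  0.0446]
mould [0.562  0.2194 0.0137]
tip [0.5707 0.2312 0.0993]
bar [0.5596 0.2688 0.1061]
tab [0.5608 0.2626 0.1318]
kmid [0.558  0.2647 0.0439]
klip [0.565  0.2751 0.056 ]
```

```bash
cat >> h.py <<'E'
def tool(o=None):
    o=o or telemetry.get_obs();return np.array(o["tool_pos"]),Rn.from_euler("xyz",o["orientation"],degrees=True).as_matrix()
def shift(pos,R):  # desired world pose-> row
    p,R0=tool();d=R0.T@(np.asarray(pos)-p);w=Rn.from_matrix(R0.T@R).as_rotvec(degrees=True);return d.round(4),w.round(2)
E
python3 - <<'E'
from h import *
s=pickle.load(open("wrist0.pkl","rb"));p,R=tool()
c=-s["R"].T@s["t"];print("cam in tool",R.T@(c-p),"axes",(R.T@s["R"].T).round(3))
# mould frame
yaw=6.9
for ps in (96.9,-83.1):
    Rd=Rn.from_euler("xyz",[180,0,ps],degrees=True).as_matrix(); print(ps,shift([0.565,0.262,0.26],Rd),"cam off",Rd@(R.T@(c-p)))
E
```

```text
cam in tool [ 0.07038333 -0.00034659 -0.15861766] axes [[-0.001 -0.965 -0.261]
 [ 1.    -0.001 -0.   ]
 [-0.    -0.261  0.965]]
96.9 (array([ 0.4518,  0.2464, -0.0334]), array([  -0.  ,   -0.  , -115.51])) cam off [-0.00879971  0.06983193  0.15861766]
-83.1 (array([ 0.4518,  0.2464, -0.0334]), array([-0.  ,  0.  , 64.49])) cam off [ 0.00879971 -0.06983193  0.15861766]
```

View pics/wrist0.png

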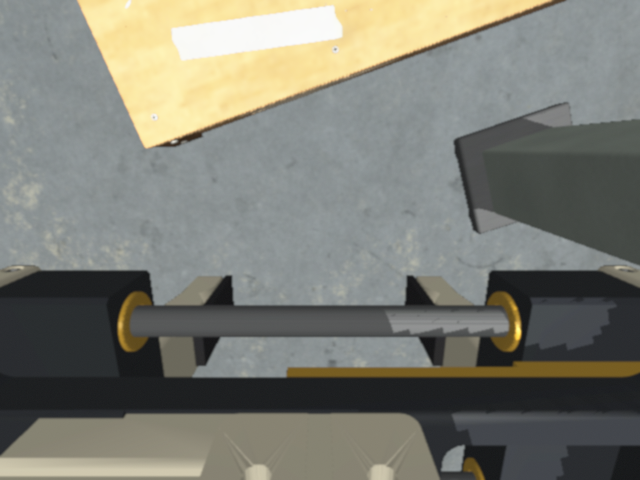

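Run:
```python
from h import *
Rd=Rn.from_euler("xyz",[180,0,-83.1],degrees=True).as_matrix(); print(shift([0.556,0.335,0.15],Rd))
```

```text
(array([0.42  , 0.1801, 0.0766]), array([-0.  ,  0.  , 64.49]))
```

Emit:
{"method": "jog_arm", "body": {"targets": "0.055 0.02 0 0 0 8 1;0.11 0.045 0 0 0 16 1;0.165 0.07 0 0 0 24 1;0.22 0.095 0 0 0 32 1;0.275 0.12 0.01 0 0 40 1;0.33 0.14 0.03 0 0 48 1;0.38 0.16 0.05 0 0 56 1;0.42 0.18 0.065 0 0 64.5 1"}}

```text
clock: 2.05
tool_pos: [0.5573, 0.3334, 0.1607]
orientation: [180.0, -0.0, -83.4]
force: [0.6, 0.4, -0.1]
opening: 0.0879
```

Run:
```python
from h import *
print(tool()[0],telemetry.get_obs()["orientation"],telemetry.get_obs()["joint_pos"])
s=snapshot("wrist"); pickle.dump(s,open("w1.pkl","wb")); cv2.imwrite("pics/w1.png",s["img"][:,:,::-1])
for k in ["mould","lever_tip","loop_bar","loop_tab","keeper_mid","keeper_lip"]:
    r=models.spot_point(k,s); print(k,[(q["uv"],round(q["conf"],2)) for q in r[:3]])
```

```text
[0.55734512 0.33339351 0.16067782] [ 1.79981182e+02 -1.77092535e-02 -8.34257875e+01] [ 4.80647128e+01  2.08241293e+01 -7.84112826e+00  9.09690321e-04
 -6.13605708e+01 -4.14909394e+01]
mould [([322.2, 97.9], 0.7), ([320.3, 145.8], 0.35)]
lever_tip [([322.0, 93.5], 0.64)]
loop_bar [([322.5, 161.4], 0.57)]
loop_tab [([324.6, 146.3], 0.84), ([323.8, 154.4], 0.58)]
keeper_mid [([319.3, 152.8], 0.59)]
keeper_lip [([325.1, 154.4], 0.86)]
```

View pics/w1.png

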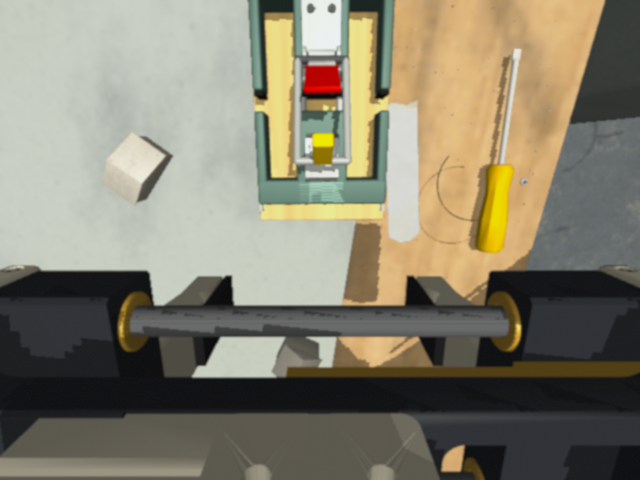

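Run:
```python
import cv2
a=cv2.imread("pics/w1.png")[0:225,240:410]; cv2.imwrite("pics/w1z.png",cv2.resize(a,None,fx=3.5/1.32,fy=3.5/1.32,interpolation=cv2.INTER_CUBIC))
a=cv2.imread("pics/w1.png")[40:190,260:380]; cv2.imwrite("pics/w1y.png",cv2.resize(a,None,fx=4,fy=4,interpolation=cv2.INTER_CUBIC))
```

```text
(no output)
```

View pics/w1y.png

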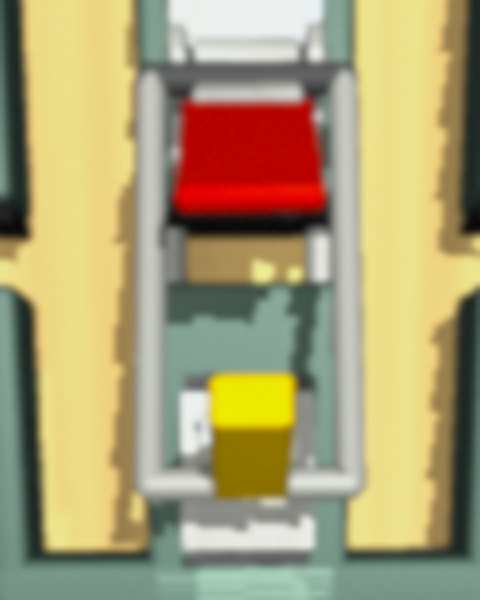

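View pics/w1z.png

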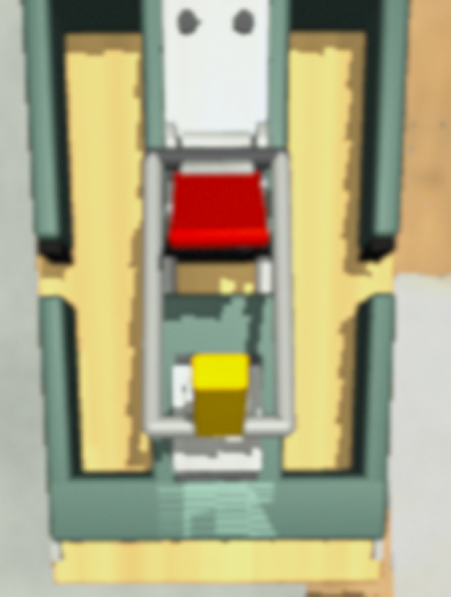

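```bash
cat > fit.py <<'E'
from h import *
from scipy.optimize import least_squares
def pin(a): return np.array([0,-20-14*np.cos(a-.087),52+14*np.sin(a-.087)])/1e3
def bar(a,sl): return pin(a)+.07*np.array([0,np.cos(sl),np.sin(sl)])
def onloop(a,sl,x,along,up): # along from pin, up square
    return pin(a)+np.array([x,along*np.cos(sl)-up*np.sin(sl),along*np.sin(sl)+up*np.cos(sl)])
def onlev(a,x,r,off): return np.array([x,-.02-r*np.cos(a)+off*np.sin(a),.052+r*np.sin(a)+off*np.cos(a)])
def M(p): return Rn.from_euler("z",p[2],degrees=True).as_matrix(),np.array([p[0],p[1],0])
def w(p,X): R,t=M(p);return R@X+t
E
cat > fit1.py <<'E'
from fit import *
T=pickle.load(open("top0.pkl","rb"));S=pickle.load(open("scene0.pkl","rb"));W=pickle.load(open("w1.pkl","rb"))
tc=lambda a,b:(a/4.5+270,b/4.5+170); sc=lambda a,b:(a/4+230,b/4+180); wc=lambda a,b:(a/4+260,b/4+40); wz=lambda a,b:(a/2.651+240,b/2.651)
B=lambda x,y:(lambda q:np.array([x,y,.01]))
obs=[(T,tc(122,185),B(.057,.108)),(T,tc(588,120),B(.057,-.108)),(T,tc(622,360),B(-.057,-.108)),(T,tc(155,430),B(-.057,.108)),
(W,wz(55,582),B(.057,.108)),(W,wz(378,580),B(-.057,.108)),
(S,sc(195,398),B(-.057,.108)),(S,sc(657,420),B(.057,-.108)),(S,sc(558,572),B(-.057,-.108)),
(W,wc(250,483),lambda q:bar(q[3],q[4])),
(W,wc(253,402),lambda q:onloop(q[3],q[4],0,.07,.032)),
(W,wc(251,212),lambda q:onlev(q[3],0,.06,.004)),(W,wc(251,185),lambda q:onlev(q[3],0,.06,0)),
(S,sc(368,215),lambda q:onloop(q[3],q[4],0,.07,.032)),
(S,sc(418,262),lambda q:onlev(q[3],0,.06,.002)),
(S,sc(332,268),lambda q:onloop(q[3],q[4],-.0185,.07,0)),
(T,tc(303,270),lambda q:onloop(q[3],q[4],0,.07,.032)),
]
def f(q,full=False):
    r=np.array([(proj(s,w(q,g(q)))-np.array(uv))*{id(W):1,id(S):1,id(T):1}[id(s)] for s,uv,g in obs])
    return r if full else r.ravel()
r=least_squares(f,[.565,.217,6.9,2.1,.5],loss="soft_l1")
if __name__=="__main__":
    print(r.x);print(f(r.x,True).round(1).tolist())
    q=r.x;print("bar",bar(q[3],q[4]),"tabtop",onloop(q[3],q[4],0,.07,.032))
    R,t=M(q)
    for n,(z) in (("keeper_mid",.044),("keeper_lip",.053)):
        for s,uv in ((S,{"keeper_mid":(316.3,264.4),"keeper_lip":(313.8,256.2)}[n]),(T,{"keeper_mid":(331,235.9),"keeper_lip":(326.6,231.5)}[n]),(W,{"keeper_mid":(319.3,152.8),"keeper_lip":(325.1,154.4)}[n])):
            print(n,(R.T@(onz(s,uv,z)-t)).round(4))
E
python3 fit1.py
```

```text
[0.56860703 0.21899435 6.84291718 2.06841451 0.36567453]
[[-1.3, 0.5], [-1.6, 0.3], [-0.7, 1.4], [-0.8, 1.0], [0.4, 0.2], [-0.0, 0.3], [-0.6, -0.2], [1.9, 2.5], [0.5, 0.3], [-0.2, -1.4], [-0.6, -0.3], [-0.5, 0.2], [-0.5, -0.0], [0.2, 3.0], [0.0, 2.7], [-1.0, 4.0], [-0.8, 0.7]]
bar [0.         0.05096026 0.08986679] tabtop [0.         0.03951772 0.11975104]
keeper_mid [-0.0058  0.0474  0.044 ]
keeper_mid [-0.0044  0.0457  0.044 ]
keeper_mid [0.002  0.0471 0.044 ]
keeper_lip [0.004  0.0598 0.053 ]
keeper_lip [0.0049 0.0536 0.053 ]
keeper_lip [-0.0024  0.0483  0.053 ]
```

Run:
```python
from fit1 import *
R,t=M(r.x)
for nm,s,pts in (("W",W,dict(tabtop=wc(253,402),bar=wc(190,484),bar2=wc(320,484),levend=wc(251,200),levmid=wc(251,150),plateNear=wc(250,535),white=wc(195,410),green=wz(210,510),green2=wz(70,510),pl=wz(215,90),board=wz(210,565),wireL=wc(150,300),wireR=wc(347,300))),
 ("T",T,dict(tabtop=tc(303,270),bar=tc(270,300),lev=tc(385,265),green=tc(190,280),white=tc(240,310),pl=tc(465,255),board=tc(140,300))),
 ("S",S,dict(tabtop=sc(368,217),tab=sc(355,240),bar=sc(332,268),lev=sc(418,270),green=sc(260,350),kp=sc(335,320),pl=sc(500,400),board=sc(600,500)))):
    pc=cloud(s)
    for k,uv in pts.items():
        u,v=int(round(uv[0])),int(round(uv[1]))
        print(nm,k,(u,v),((R.T@(pc[v,u]-t))*1e3).round(1),end=' | ')
        print((np.median(pc[v-1:v+2,u-1:u+2,2])*1e3).round(1))
```

```text
W tabtop (323, 140) [-1.000e-01  3.960e+01  1.281e+02] | 128.7
W bar (308, 161) [  9.1  51.6 101.4] | 101.6
W bar2 (340, 161) [-11.   51.7 102.3] | 102.3
W levend (323, 90) [ -0.4  11.8 111.4] | 110.7
W levmid (323, 78) [ -0.5   3.5 101.2] | 100.6
W plateNear (322, 174) [-0.  63.1 53.1] | 52.6
W white (309, 142) [ 9.8 39.  52.7] | 52.2
W green (319, 192) [ 2.4 77.8 46.7] | 47.3
W green2 (266, 192) [45.2 77.4 48.1] | 47.5
W pl (321, 34) [  0.3 -34.8  50. ] | 49.2
W board (319, 213) [  2.6 100.4  18. ] | 17.1
W wireL (298, 115) [15.5 23.1 90.1] | 89.9
W wireR (347, 115) [-16.   23.3  89.6] | 90.1
T tabtop (337, 230) [  0.5  39.3 130.5] | 128.0
T bar (330, 237) [ -8.8  51.6 100.7] | 100.4
T lev (356, 229) [-0.7  1.1 96.4] | 96.2
T green (312, 232) [ 8.3 81.9 47.6] | 46.6
T white (323, 239) [-8.5 62.6 49.8] | 51.8
T pl (373, 227) [  1.  -38.8  48.2] | 49.5
T board (301, 237) [  3.3 104.8  17.4] | 17.6
S tabtop (322, 234) [ -0.   40.2 126.8] | 127.9
S tab (319, 240) [ -9.5  41.  117.6] | 117.3
S bar (313, 247) [-17.6  49.4 100.9] | 99.5
S lev (334, 248) [ -4.8   9.  108.8] | 108.8
S green (295, 268) [-41.2  76.5  47.1] | 47.1
S kp (314, 260) [-3.2 54.8 50.6] | 50.1
S pl (355, 280) [ -6.3 -43.4  49.9] | 47.7
S board (380, 305) [  -7.3 -103.6   13.6] | 15.6
```

```bash
sed -i 's/np.array(\[p\[0\],p\[1\],0\])/np.array([p[0],p[1],p[5]])/' fit.py; sed -i 's/\[.565,.217,6.9,2.1,.5\]/[.565,.217,6.9,2.1,.5,.007]/' fit1.py
python3 - <<'E'
from fit1 import *
print(r.x);print(f(r.x,True).round(1).tolist())
q=r.x;print("bar",bar(q[3],q[4]),"tabtop",onloop(q[3],q[4],0,.07,.032))
R,t=M(q)
for n,z in (("W plate",0),):pass
L=lambda s,uv,z:((R.T@(onz(s,uv,z+q[5])-t))*1e3).round(1)
for n,z in (("mid",.044),("lip",.053)):
    for s,uv in zip((S,T,W),{"mid":((316.3,264.4),(331,235.9),(319.3,152.8)),"lip":((313.8,256.2),(326.6,231.5),(325.1,154.4))}[n]): print(n,L(s,uv,z))
def crop(s,c,sc,nm,n=None):
    pc=cloud(s)
    x0,x1,y0,y1=c
    print(nm)
pc=cloud(W);P=((pc-t)@R)*1e3
# profile along y at various x columns, wrist
for u in (306,310,314,330,334):
    print(u,[(v,int(P[v,u,1]),round(float(P[v,u,2]),1)) for v in range(130,200,2)])
E
```

```text
[5.68532389e-01 2.18109143e-01 6.69337350e+00 2.10051995e+00
 3.54183330e-01 5.98621064e-03]
[[-0.9, 0.0], [-0.5, 0.0], [0.4, 1.5], [-0.4, 0.9], [-0.8, 0.4], [1.1, 0.8], [-0.3, -2.1], [2.6, 0.8], [1.0, -1.4], [-0.1, -1.4], [-0.4, -0.2], [-0.2, 0.2], [-0.1, -0.1], [0.2, 1.1], [-0.3, 0.8], [-0.9, 2.2], [-0.7, 0.6]]
bar [0.         0.05165273 0.08892795] tabtop [0.         0.04055435 0.11894171]
mid [-11.   45.2  44. ]
mid [-4.7 47.  44. ]
mid [ 2.1 48.  44. ]
lip [-1.4 57.5 53. ]
lip [ 4.6 54.9 53. ]
lip [-2.3 49.1 53. ]
306 [(130, 30, 41.8), (132, 32, 42.1), (134, 34, 46.6), (136, 35, 44.2), (138, 37, 46.8), (140, 38, 48.8), (142, 39, 47.1), (144, 41, 47.9), (146, 42, 46.3), (148, 44, 46.9), (150, 45, 46.0), (152, 47, 45.8), (154, 48, 46.8), (156, 50, 47.1), (158, 50, 93.9), (160, 51, 96.6), (162, 53, 95.2), (164, 54, 94.3), (166, 57, 47.2), (168, 59, 45.8), (170, 60, 47.1), (172, 62, 47.0), (174, 64, 45.7), (176, 65, 45.8), (178, 67, 45.2), (180, 68, 41.9), (182, 70, 40.7), (184, 72, 40.6), (186, 73, 42.1), (188, 75, 40.5), (190, 76, 42.1), (192, 78, 41.2), (194, 80, 41.7), (196, 81,
[... 1754 characters left out ...]
188, 75, 41.9), (190, 77, 41.6), (192, 78, 41.3), (194, 80, 40.7), (196, 81, 41.1), (198, 83, 40.7)]
334 [(130, 30, 40.5), (132, 32, 40.9), (134, 34, 45.4), (136, 35, 45.7), (138, 37, 45.6), (140, 38, 47.3), (142, 39, 45.9), (144, 41, 45.8), (146, 42, 46.1), (148, 44, 48.0), (150, 45, 45.6), (152, 47, 46.3), (154, 48, 46.9), (156, 50, 47.2), (158, 50, 95.7), (160, 51, 94.7), (162, 53, 94.8), (164, 54, 93.9), (166, 57, 47.5), (168, 59, 47.2), (170, 60, 46.5), (172, 62, 46.4), (174, 64, 45.6), (176, 65, 46.1), (178, 67, 45.7), (180, 68, 45.4), (182, 70, 41.9), (184, 72, 40.1), (186, 73, 40.9), (188, 75, 42.0), (190, 77, 41.5), (192, 78, 41.7), (194, 80, 40.8), (196, 81, 42.0), (198, 83, 41.5)]
```

```bash
cat >> fit.py <<'E'
Q=np.array([.5685,.2181,6.69,2.08,.39,.0072])
def hand(a,s,up,along=.07,q=Q,extra=0.):
    R,t=M(q);pos=R@onloop(a,s,0,along,up)+t
    s=s+extra
    Rt=np.array([[0,-np.cos(s),-np.sin(s)],[-1,0,0],[0,np.sin(s),-np.cos(s)]]).T
    return pos,R@Rt
def solve(by,bz):
    from scipy.optimize import fsolve
    return fsolve(lambda v:(bar(v[0],v[1])[1:]-np.array([by,bz]))*1e3,[2.1,.0])
E
python3 - <<'E'
from fit import *
print(np.linalg.det(hand(2,.3,.01)[1]))
for up in (.06,.013): p,R=hand(2.08,.39,up);print(p,shift(p,R))
for b in ((.056,.06),(.056,.052),(.056,.0477),(.0475,.0477)):print(b,solve(*b))
E
```

```text
0.9999999999999997
[0.56527662 0.24558073 0.15407837] (array([0.0909, 0.0016, 0.0081]), array([ 1.000e-02, -2.231e+01,  3.100e-01]))
[0.56319494 0.26332792 0.11060764] (array([0.0731, 0.0015, 0.0515]), array([ 1.000e-02, -2.231e+01,  3.100e-01]))
(0.056, 0.06) [ 2.11258329 -0.06543189]
(0.056, 0.052) [ 2.18574155 -0.17364005]
(0.056, 0.0477) [ 2.2513959  -0.22921703]
(0.0475, 0.0477) [ 1.65310778 -0.26449967]
```

Emit:
{"method": "jog_arm", "body": {"targets": "0.02 0 -0.008 0 -5 0 -0.3;0.04 0 -0.008 0 -10 0.3 -0.3;0.06 0.001 -0.005 0 -15 0.3 -0.3;0.08 0.0015 0 0 -20 0.3 -0.3;0.0909 0.0015 0.008 0 -22.3 0.3 -0.3;0.0909 0.0015 0.008 0 -22.3 0.3 -0.3;0.0909 0.0015 0.008 0 -22.3 0.3 -0.3;0.0909 0.0015 0.008 0 -22.3 0.3 -0.3"}}

```text
clock: 3.4
tool_pos: [0.5651, 0.2469, 0.1547]
orientation: [-180.0, 22.3, -83.2]
force: [0.0, -0.1, -0.0]
opening: 0.031
```

Run:
```python
from fit import *
p,R=hand(2.08,.39,.013);print(shift(p,R), telemetry.get_obs()["force"])
for n in ("wrist","scene"):
    s=snapshot(n);pickle.dump(s,open(n[0]+"2.pkl","wb"));cv2.imwrite(f"pics/{n}2.png",s["img"][:,:,::-1])
a=cv2.imread("pics/scene2.png")[130:330,230:430]; cv2.imwrite("pics/s2z.png",cv2.resize(a,None,fx=3,fy=3,interpolation=cv2.INTER_CUBIC))
```

```text
(array([ 0.0014, -0.    ,  0.0471]), array([ 0.01, -0.01,  0.13])) [ 0.03925606 -0.0643839  -0.00994397]
```

View pics/wrist2.png

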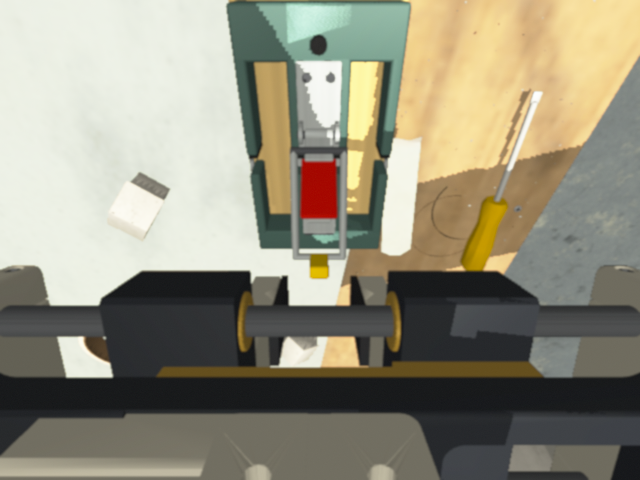

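View pics/s2z.png

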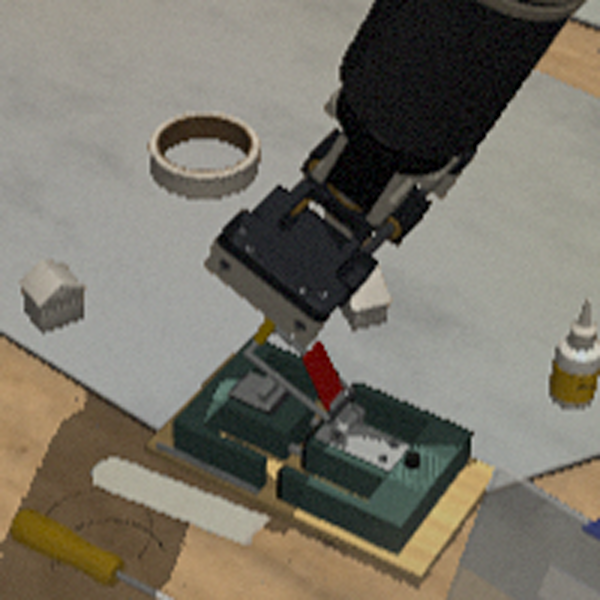

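Run:
```python
from fit import *
s=pickle.load(open("w2.pkl","rb"))
for n,X in (("bar",bar(2.08,.39)),("tabtop",onloop(2.08,.39,0,.07,.032)),("pin",pin(2.08)),("tip60",onlev(2.08,0,.06,0)),("barL",onloop(2.08,.39,.0185,.07,0)),("barR",onloop(2.08,.39,-.0185,.07,0))):print(n,proj(s,w(Q,X)).round(1))
P=(cloud(s)-M(Q)[1])@M(Q)[0]*1e3
for v in (250,254,257,260,264,268,272,275): print(v,P[v,319].round(1),P[v,302].round(1))
a=cv2.imread("pics/wrist2.png")[130:290,260:380]; cv2.imwrite("pics/w2z.png",cv2.resize(a,None,fx=3.7,fy=3.7,interpolation=cv2.INTER_CUBIC))
```

```text
bar [319.2 253.9]
tabtop [319.1 270.2]
pin [319.4 147.4]
tip60 [319.2 213.4]
barL [292.1 253.8]
barR [346.3 254. ]
250 [  0.3 121.4   0. ] [ 1.780e+01  1.216e+02 -1.000e-01]
254 [ 0.1 45.3 97.7] [11.7 50.1 92. ]
257 [1.000e-01 4.310e+01 1.034e+02] [11.6 51.2 93.9]
260 [1.000e-01 4.070e+01 1.091e+02] [1.82e+01 1.35e+02 1.00e-01]
264 [1.000e-01 3.780e+01 1.161e+02] [ 18.3 140.7  -0. ]
268 [1.000e-01 3.720e+01 1.203e+02] [1.850e+01 1.463e+02 1.000e-01]
272 [1.000e-01 3.900e+01 1.218e+02] [ 18.7 153.2  -1.1]
275 [1.000e-01 4.090e+01 1.224e+02] [ 18.8 156.5   0.2]
```

View pics/w2z.png

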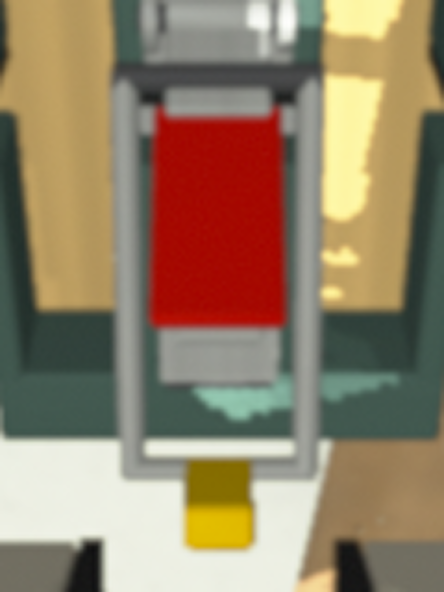

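Emit:
{"method": "jog_arm", "body": {"targets": "0 0 0.015 0 0 0 -0.3;0 0 0.03 0 0 0 -0.3;0 0 0.04 0 0 0 -0.3;0 0 0.046 0 0 0 -0.3;0 0 0.046 0 0 0 -0.6;0 0 0.046 0 0 0 -1;0 0 0.046 0 0 0 -1;0 0 0.046 0 0 0 -1"}}

```text
clock: 4.5
tool_pos: [0.5633, 0.264, 0.1123]
orientation: [-179.9, 22.3, -83.2]
force: [1.2, -0.7, -0.1]
opening: 0.0117
```

Run:
```python
from fit import *
o=telemetry.get_obs();print(o["force"],o["moment"],o["opening"],o["orientation"])
p,R=hand(2.08,.39,.013);print(shift(p,R))
for n in ("wrist","scene"):
    s=snapshot(n);pickle.dump(s,open(n[0]+"3.pkl","wb"));cv2.imwrite(f"pics/{n}3.png",s["img"][:,:,::-1])
a=cv2.imread("pics/scene3.png")[200:310,260:400]; cv2.imwrite("pics/s3z.png",cv2.resize(a,None,fx=5,fy=5,interpolation=cv2.INTER_CUBIC))
```

```text
[ 1.24833695 -0.70713977 -0.12225758] [-1.08199128 -0.31813933  0.01382894] 0.011693932660845712 [-179.93045869   22.34757642  -83.1881322 ]
(array([0.0012, 0.0002, 0.0014]), array([-0.02,  0.  ,  0.11]))
```

View pics/wrist3.png

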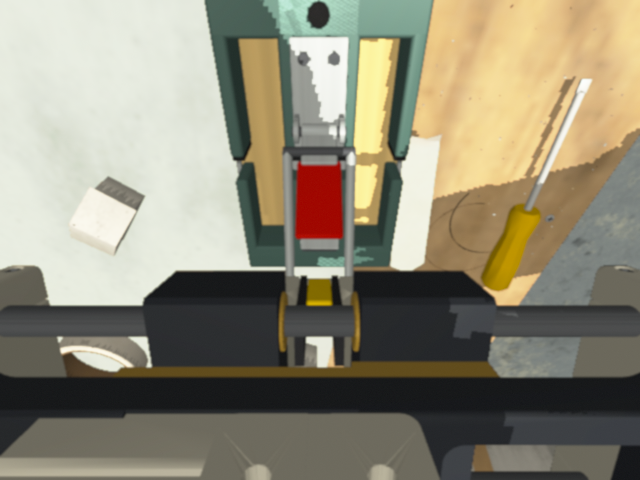

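View pics/s3z.png

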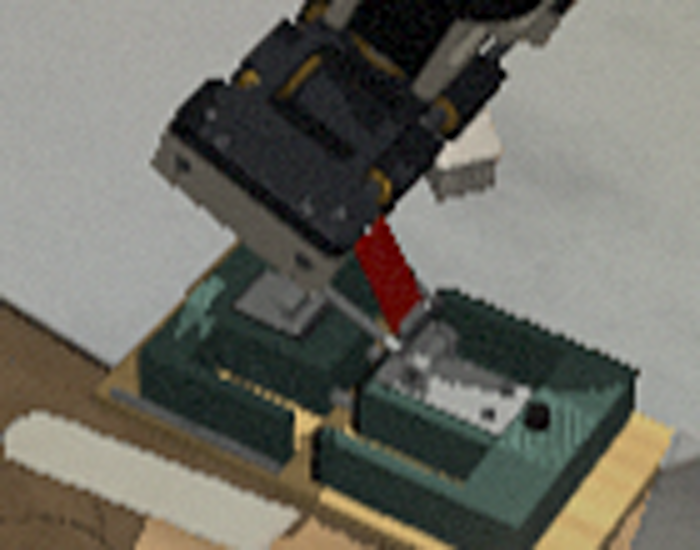

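```bash
cat >> fit.py <<'E'
UP=.0135
def cur(up=UP):
    p,R=tool();R0,t=M(Q);m=R0.T@(p-t);Rm=R0.T@R
    s=np.arctan2(Rm[1,2],-Rm[2,2]) # tool z=(0,sin s,-cos s)
    b=m-up*np.array([0,-np.sin(s),np.cos(s)]);return m,s,b
def path(pts,up=UP):
    m,s,b=cur(up);out=[]
    a0,s0=solve(b[1],b[2]); p0,R0=hand(a0,s0,up)
    for y,z in pts:
        a,ss=solve(y,z);p,R=hand(a,ss,up)
        w_=Rn.from_matrix(R0.T@R).as_rotvec(degrees=True)
        print((y,z),"a,s",a.round(3),ss.round(3),"row",(R0.T@(p-p0)).round(4),w_.round(2))
E
python3 - <<'E'
from fit import *
m,s,b=cur();print(m,s,b,solve(b[1],b[2]))
path([(.054,.085),(.056,.078),(.057,.071),(.057,.065),(.057,.06)])
E
```

```text
[0.00015438 0.04623613 0.10509837] 0.390061525092976 [0.00015438 0.05136945 0.09261241] [2.23082685 0.42478511]
(0.054, 0.085) a,s 2.2 0.305 row [-0.0009  0.      0.0081] [-0.    6.87 -0.  ]
(0.056, 0.078) a,s 2.218 0.203 row [-0.0012 -0.      0.0156] [-0.   12.68 -0.  ]
(0.057, 0.071) a,s 2.211 0.101 row [-0.0005 -0.      0.0227] [ 0.   18.52  0.  ]
(0.057, 0.065) a,s 2.182 0.013 row [ 0.0008 -0.      0.0286] [-0.   23.62  0.  ]
(0.057, 0.06) a,s 2.191 -0.058 row [0.002  0.     0.0336] [-0.   27.66 -0.  ]
```

```bash
cat >> fit.py <<'E'
def rel(p0as,pts,up=.0145):
    p0,R0=hand(*p0as,up)
    for y,z in pts:
        a,ss=solve(y,z);p,R=hand(a,ss,up)
        print((y,z),"a,s",a.round(3),ss.round(3),"row",(R0.T@(p-p0)).round(4),Rn.from_matrix(R0.T@R).as_rotvec(degrees=True).round(2))
E
python3 - <<'E'
from fit import *
rel((2.1,.39),[(.0525,.086),(.054,.081),(.055,.076),(.056,.071),(.057,.066),(.057,.061)])
E
```

```text
(0.0525, 0.086) a,s 2.085 0.309 row [-0.0008 -0.      0.0056] [-0.    4.66 -0.  ]
(0.054, 0.081) a,s 2.095 0.235 row [-0.0014 -0.      0.0109] [-0.    8.87  0.  ]
(0.055, 0.076) a,s 2.094 0.162 row [-0.0014 -0.      0.0161] [-0.   13.04 -0.  ]
(0.056, 0.071) a,s 2.125 0.093 row [-0.0014 -0.      0.0214] [-0.   17.02 -0.  ]
(0.057, 0.066) a,s 2.184 0.027 row [-0.0013 -0.      0.0267] [-0.  20.8 -0. ]
(0.057, 0.061) a,s 2.187 -0.044 row [-0.0004  0.      0.0317] [-0.   24.87  0.  ]
```

Emit:
{"method": "jog_arm", "body": {"targets": "-0.0004 0 0.003 0 2.3 0 -1;-0.0008 0 0.0056 0 4.7 0 -1;-0.0012 0 0.0082 0 6.8 0 -1;-0.0014 0 0.0109 0 8.9 0 -1;-0.0014 0 0.0135 0 11 0 -1;-0.0014 0 0.0161 0 13 0 -1;-0.0014 0 0.0161 0 13 0 -1;-0.0014 0 0.0161 0 13 0 -1"}}

```text
clock: 5.6
tool_pos: [0.5625, 0.2719, 0.0982]
orientation: [-179.9, 9.4, -83.2]
force: [-1.9, 2.0, 1.6]
opening: 0.0116
```

```bash
cat > chk.py <<'E'
from fit import *
import sys
o=telemetry.get_obs();R0=M(Q)[0]
print("t",o["clock"],"F mould",(R0.T@o["force"]).round(2),"Mom",(R0.T@o["moment"]).round(2),"open",round(o["opening"],4))
m,s,b=cur(.0145);print("hand",m.round(4),"s",round(s,3),"bar",b.round(4),"solve",solve(b[1],b[2]))
if len(sys.argv)>1:
    n=sys.argv[1]
    s=snapshot("scene");pickle.dump(s,open(f"s{n}.pkl","wb"))
    a=s["img"][200:310,260:400,::-1]; cv2.imwrite(f"pics/s{n}z.png",cv2.resize(a,None,fx=5,fy=5,interpolation=cv2.INTER_CUBIC))
    s=snapshot("wrist");pickle.dump(s,open(f"w{n}.pkl","wb"))
    cv2.imwrite(f"pics/w{n}.png",s["img"][:,:,::-1])
E
python3 chk.py 4
```

```text
t 5.6 F mould [-1.65  2.21  1.61] Mom [0.8  0.11 0.01] open 0.0116
hand [0.0003 0.0541 0.091 ] s 0.165 bar [0.0003 0.0565 0.0767] solve [2.23903005 0.18695894]
```

View pics/s4z.png

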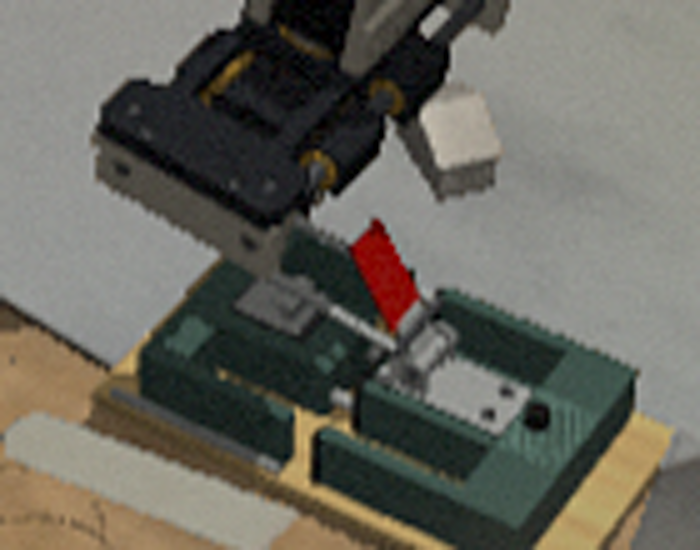

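View pics/w4.png

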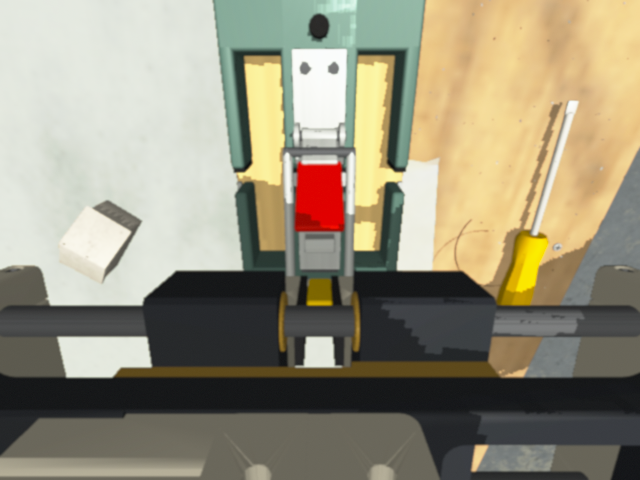

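Run:
```python
from fit import *
rel((2.239,.187),[(.0565,.072),(.0565,.068),(.0565,.064),(.0565,.061),(.0565,.058)])
```

```text
(0.0565, 0.072) a,s 2.177 0.112 row [-0.0002  0.      0.0047] [-0.    4.28 -0.  ]
(0.0565, 0.068) a,s 2.148 0.052 row [-0.0004  0.      0.0087] [ 0.    7.72 -0.  ]
(0.0565, 0.064) a,s 2.141 -0.006 row [-0.0004  0.      0.0128] [ 0.   11.04  0.  ]
(0.0565, 0.061) a,s 2.147 -0.048 row [-0.0005  0.      0.0158] [ 0.   13.46 -0.  ]
(0.0565, 0.058) a,s 2.163 -0.089 row [-0.0005  0.      0.0189] [-0.   15.84 -0.  ]
```

Emit:
{"method": "jog_arm", "body": {"targets": "-0.0002 0 0.0025 0 2.2 0 -1;-0.0002 0 0.0047 0 4.3 0 -1;-0.0004 0 0.0067 0 6 0 -1;-0.0004 0 0.0087 0 7.7 0 -1;-0.0004 0 0.0108 0 9.4 0 -1;-0.0004 0 0.0128 0 11 0 -1;-0.0005 0 0.0158 0 13.5 0 -1;-0.0005 0 0.0158 0 13.5 0 -1"}}

```text
clock: 6.7
tool_pos: [0.5621, 0.2753, 0.0825]
orientation: [-179.9, -4.1, -83.2]
force: [-1.0, 3.4, -0.2]
opening: 0.0114
```

```bash
python3 chk.py 5
```

```text
t 6.7 F mould [-0.57  3.53 -0.23] Mom [1.6  0.25 0.02] open 0.0114
hand [0.0003 0.0575 0.0753] s -0.071 bar [0.0003 0.0565 0.0608] solve [ 2.14744857 -0.05098035]
```

View pics/s5z.png

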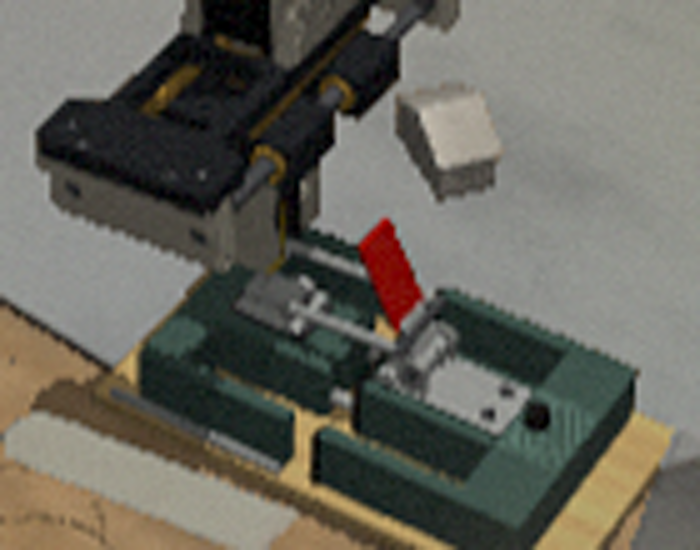

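View pics/w5.png

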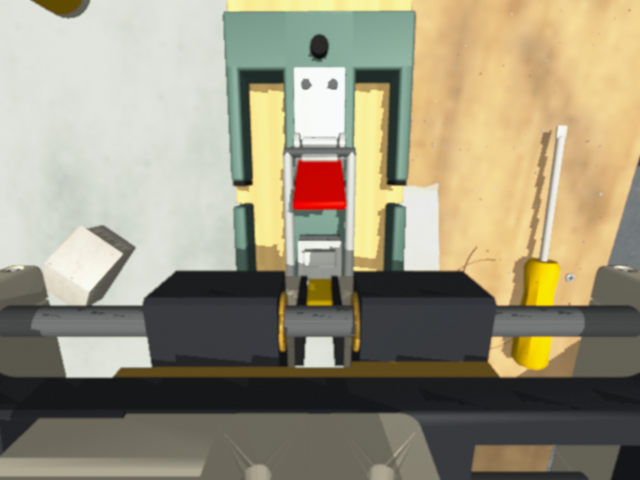

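Run:
```python
from fit import *
s=pickle.load(open("w5.pkl","rb"))
P=(cloud(s)-M(Q)[1])@M(Q)[0]*1e3
for u in (306,312,320,330): print(u,[(v,round(float(P[v,u,1]),1),round(float(P[v,u,2]),1)) for v in range(232,282,3)])
a=s["img"][220:300,270:370,::-1]; cv2.imwrite("pics/w5z.png",cv2.resize(a,None,fx=7,fy=7,interpolation=cv2.INTER_CUBIC))
rel((2.147,-.051),[(.0565,.058),(.0565,.055),(.0565,.052),(.0565,.049)])
```

```text
306 [(232, 32.3, 40.1), (235, 33.4, 44.4), (238, 35.2, 44.1), (241, 37.0, 44.2), (244, 38.5, 45.8), (247, 40.7, 44.2), (250, 41.1, 50.5), (253, 42.1, 53.5), (256, 43.5, 55.1), (259, 45.4, 54.4), (262, 47.4, 53.5), (265, 48.6, 55.4), (268, 53.2, 45.6), (271, 55.0, 45.6), (274, 57.0, 45.4), (277, 48.3, 79.1), (280, 48.4, 83.6)]
312 [(232, 32.1, 41.2), (235, 33.6, 43.3), (238, 35.3, 43.8), (241, 36.8, 45.2), (244, 38.5, 45.9), (247, 40.5, 44.8), (250, 41.1, 50.1), (253, 42.0, 54.1), (256, 44.0, 53.0), (259, 45.6, 53.4), (262, 47.4, 53.4), (265, 49.0, 54.0), (268, 53.3, 45.0), (271, 55.1, 45.3), (274, 57.0, 45.4), (277, 58.7, 45.7), (280, 53.7, 67.2)]
320 [(232, 32.3, 40.1), (235, 33.4, 44.5), (238, 35.4, 43.5), (241, 36.9, 45.0), (244, 38.7, 44.6), (247, 40.4, 45.4), (250, 41.1, 50.1), (253, 41.7, 55.1), (256, 43.6, 54.5), (259, 45.6, 53.7), (262, 47.0, 55.0), (265, 49.0, 54.0), (268, 52.8, 46.8), (271, 55.0, 45.7), (274, 57.1, 44.9), (277, 59.0, 44.9), (280, 53.8, 66.7)]
330 [(232, 32.3, 40.3), (235, 33.5, 43.8), (238, 35.1, 45.0), (241, 36.7, 45.7), (244, 38.4, 46.2), (247, 40.5, 44.9), (250, 40.9, 51.0), (253, 41.9, 54.6), (256, 43.4, 55.2), (259, 45.2, 55.0), (262, 47.1, 54.5), (265, 49.3, 53.1), (268, 53.4, 44.8), (271, 55.0, 45.5), (274, 57.1, 45.0), (277, 58.9, 45.1), (280, 55.6, 61.1)]
(0.0565, 0.058) a,s 2.163 -0.089 row [-0.0007 -0.      0.0028] [-0.   2.2 -0. ]
(0.0565, 0.055) a,s 2.189 -0.13 row [-0.0015  0.      0.0058] [0.   4.52 0.  ]
(0.0565, 0.052) a,s 2.224 -0.17 row [-0.0022  0.      0.0089] [-0.   6.8  0. ]
(0.0565, 0.049) a,s 2.267 -0.208 row [-0.0029  0.      0.012 ] [ 0.    9.02 -0.  ]
```

View pics/w5z.png

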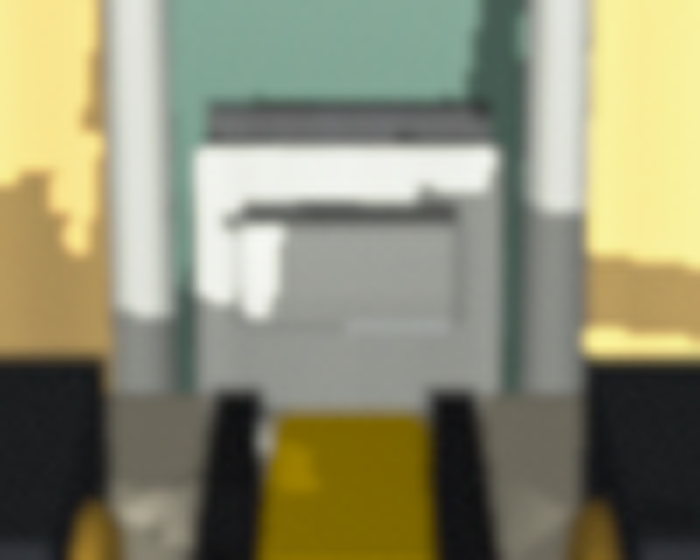

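Emit:
{"method": "jog_arm", "body": {"targets": "-0.0004 0 0.0014 0 1.1 0 -1;-0.0007 0 0.0028 0 2.2 0 -1;-0.0011 0 0.0043 0 3.3 0 -1;-0.0015 0 0.0058 0 4.5 0 -1;-0.0018 0 0.0073 0 5.6 0 -1;-0.0022 0 0.0089 0 6.8 0 -1;-0.0022 0 0.0089 0 6.8 0 -1;-0.0022 0 0.0089 0 6.8 0 -1"}}

```text
clock: 7.8
tool_pos: [0.562, 0.2763, 0.0736]
orientation: [-179.9, -10.8, -83.3]
force: [-1.0, -0.1, -0.6]
opening: 0.0115
```

```bash
python3 chk.py;python3 - <<'E'
from fit import *
m,s,b=cur(.0145);rel(solve(b[1],b[2]),[(.0567,.051),(.0567,.050),(.0567,.049),(.0567,.048),(.0567,.047),(.0567,.046)])
E
```

```text
t 7.8 F mould [-1.05  0.02 -0.56] Mom [ 0.64  0.21 -0.07] open 0.0115
hand [0.0003 0.0586 0.0664] s -0.189 bar [0.0003 0.0559 0.0522] solve [ 2.17394203 -0.17225704]
(0.0567, 0.051) a,s 2.252 -0.181 row [-0.0011  0.      0.001 ] [-0.   0.5 -0. ]
(0.0567, 0.05) a,s 2.267 -0.194 row [-0.0015 -0.      0.002 ] [0.   1.23 0.  ]
(0.0567, 0.049) a,s 2.282 -0.207 row [-0.0019 -0.      0.003 ] [ 0.    1.96 -0.  ]
(0.0567, 0.048) a,s 2.299 -0.219 row [-0.0022  0.      0.004 ] [ 0.    2.69 -0.  ]
(0.0567, 0.047) a,s 2.317 -0.232 row [-0.0026  0.      0.005 ] [ 0.   3.4 -0. ]
(0.0567, 0.046) a,s 2.335 -0.244 row [-0.0029  0.      0.006 ] [-0.    4.11 -0.  ]
```

Emit:
{"method": "jog_arm", "body": {"targets": "-0.0003 0 0.0005 0 0.3 0 -1;-0.0007 0 0.001 0 0.6 0 -1;-0.001 0 0.0015 0 1 0 -1;-0.0012 0 0.002 0 1.3 0 -1;-0.0014 0 0.0025 0 1.7 0 -1;-0.0016 0 0.003 0 2 0 -1;-0.0017 0 0.0033 0 2.2 0 -1;-0.0017 0 0.0033 0 2.2 0 -1"}}

```text
clock: 8.8
tool_pos: [0.5617, 0.2771, 0.0699]
orientation: [-179.9, -13.1, -83.3]
force: [0.7, -4.2, -0.1]
opening: 0.0116
```

```bash
python3 chk.py
```

```text
t 8.8 F mould [ 0.2  -4.25 -0.06] Mom [-0.64 -0.08  0.04] open 0.0116
hand [0.0002 0.0594 0.0627] s -0.228 bar [0.0002 0.0561 0.0486] solve [ 2.24445401 -0.2166457 ]
```

Emit:
{"method": "jog_arm", "body": {"targets": "0 0 0.0003 0 0.2 0 -1;0 0 0.0006 0 0.4 0 -1;0 0 0.0009 0 0.6 0 -1;-0.0001 0 0.0012 0 0.8 0 -1;-0.0002 0 0.0015 0 1 0 -1;-0.0002 0 0.0015 0 1 0 -1;-0.0002 0 0.0015 0 1 0 -1;-0.0002 0 0.0015 0 1 0 -1"}}

```text
clock: 9.8
tool_pos: [0.5619, 0.2772, 0.0687]
orientation: [-179.9, -14.0, -83.3]
force: [-1.6, -0.0, 3.6]
opening: 0.0115
```

```bash
python3 chk.py 6
```

```text
t 9.8 F mould [-1.59  0.17  3.57] Mom [ 0.27  0.48 -0.16] open 0.0115
hand [0.0004 0.0595 0.0615] s -0.245 bar [0.0004 0.056  0.0474] solve [ 2.25462881 -0.23296245]
```

View pics/s6z.png

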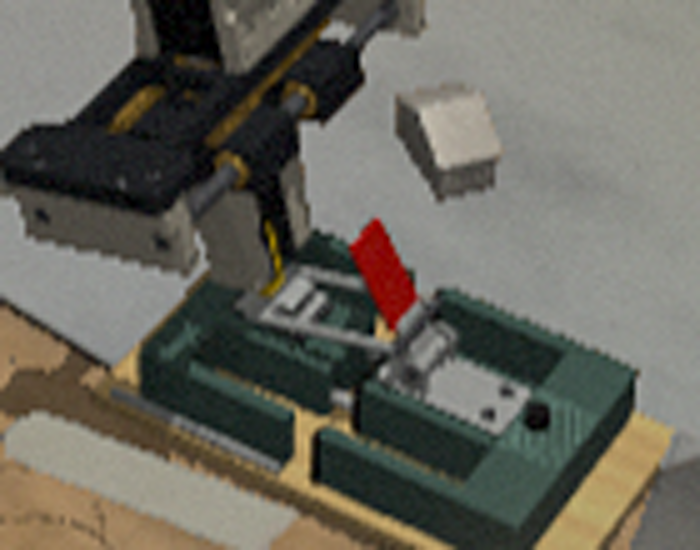

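Emit:
{"method": "jog_arm", "body": {"targets": "0 0 0.0002 0 0.1 0 -1;0 0 0.0004 0 0.2 0 -1;0 0 0.0005 0 0.2 0 -1;0 0 0.0005 0 0.2 0 -1;0 0 0.0005 0 0.2 0 -1;0 0 0.0005 0 0.2 0 -1;0 0 0.0005 0 0.2 0 -1;0 0 0.0005 0 0.2 0 -1"}}

```text
clock: 10.9
tool_pos: [0.562, 0.2773, 0.0686]
orientation: [-179.9, -14.2, -83.3]
force: [-3.5, 0.1, 6.1]
opening: 0.0111
```

```bash
python3 chk.py
```

```text
t 10.9 F mould [-3.46  0.49  6.13] Mom [ 0.16  0.96 -0.25] open 0.0111
hand [0.0004 0.0595 0.0614] s -0.249 bar [0.0004 0.056  0.0473] solve [ 2.25461737 -0.23458121]
```

Run:
```python
from fit import *
m,s,b=cur(.0145);rel(solve(b[1],b[2]),[(y,.0475) for y in (.055,.054,.053,.052,.051,.050,.049,.048,.047,.046,.045)])
```

```text
(0.055, 0.0475) a,s 2.182 -0.24 row [0.0009 0.     0.    ] [-0.   0.3  0. ]
(0.054, 0.0475) a,s 2.11 -0.247 row [0.0018 0.     0.0003] [-0.    0.69  0.  ]
(0.053, 0.0475) a,s 2.04 -0.253 row [0.0027 0.     0.0005] [-0.    1.03  0.  ]
(0.052, 0.0475) a,s 1.97 -0.257 row [0.0036 0.     0.0007] [-0.    1.31  0.  ]
(0.051, 0.0475) a,s 1.901 -0.261 row [ 0.0045 -0.      0.001 ] [-0.    1.53  0.  ]
(0.05, 0.0475) a,s 1.832 -0.264 row [ 0.0054 -0.      0.0012] [-0.   1.7  0. ]
(0.049, 0.0475) a,s 1.763 -0.266 row [0.0063 0.     0.0014] [0.   1.82 0.  ]
(0.048, 0.0475) a,s 1.693 -0.267 row [0.0073 0.     0.0017] [-0.    1.88 -0.  ]
(0.047, 0.0475) a,s 1.621 -0.267 row [ 0.0083 -0.      0.0019] [0.   1.88 0.  ]
(0.046, 0.0475) a,s 1.548 -0.266 row [ 0.0093 -0.      0.0021] [-0.    1.81  0.  ]
(0.045, 0.0475) a,s 1.473 -0.264 row [ 0.0103 -0.      0.0024] [-0.    1.68 -0.  ]
```

Emit:
{"method": "jog_arm", "body": {"targets": "0.0006 0 -0.0001 0 0.2 0 -1;0.0012 0 0 0 0.4 0 -1;0.0018 0 0.0001 0 0.7 0 -1;0.0024 0 0.0002 0 0.9 0 -1;0.003 0 0.0004 0 1.1 0 -1;0.0036 0 0.0005 0 1.3 0 -1;0.0042 0 0.0007 0 1.4 0 -1;0.0042 0 0.0007 0 1.4 0 -1"}}

```text
clock: 11.9
tool_pos: [0.5626, 0.2747, 0.0687]
orientation: [-179.8, -15.5, -83.2]
force: [-3.2, 5.4, 2.5]
opening: 0.0115
```

```bash
python3 chk.py
```

```text
t 11.9 F mould [-2.57  5.69  2.5 ] Mom [ 2.84  1.13 -0.33] open 0.0115
hand [0.0007 0.0569 0.0615] s -0.271 bar [0.0007 0.053  0.0475] solve [ 2.0407599  -0.25183139]
```

Emit:
{"method": "jog_arm", "body": {"targets": "0.0006 0 0 0 0.1 0 -1;0.0012 0 0.0001 0 0.2 0 -1;0.0018 0 0.0003 0 0.3 0 -1;0.0024 0 0.0005 0 0.4 0 -1;0.003 0 0.0006 0 0.4 0 -1;0.0036 0 0.0008 0 0.5 0 -1;0.0036 0 0.0008 0 0.5 0 -1;0.0036 0 0.0008 0 0.5 0 -1"}}

```text
clock: 12.9
tool_pos: [0.563, 0.272, 0.0687]
orientation: [-179.8, -15.9, -83.2]
force: [-4.5, 4.8, 2.3]
opening: 0.0119
```

```bash
python3 chk.py 7
```

```text
t 12.9 F mould [-3.93  5.3   2.34] Mom [ 2.72  1.35 -0.4 ] open 0.0119
hand [0.0008 0.0542 0.0615] s -0.278 bar [0.0008 0.0502 0.0476] solve [ 1.84420353 -0.26262317]
```

View pics/s7z.png

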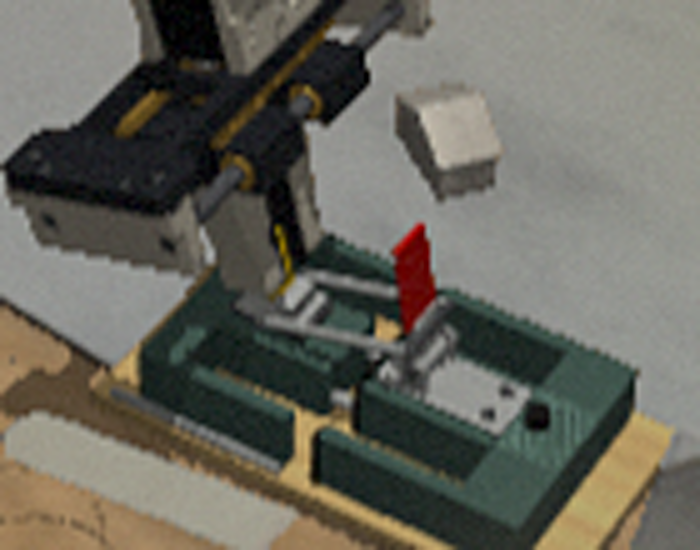

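View pics/w7.png

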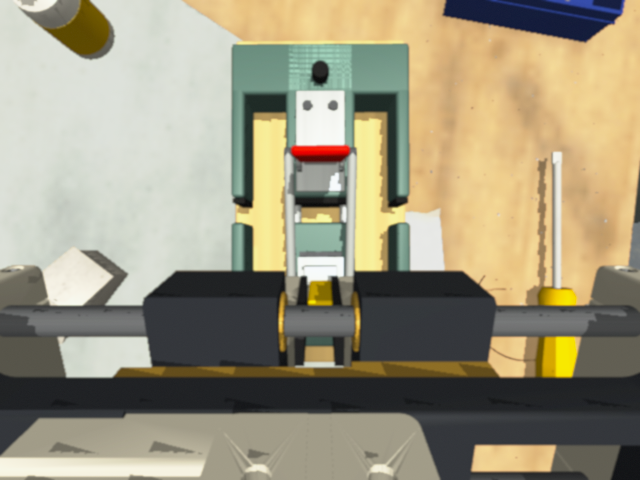

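Emit:
{"method": "jog_arm", "body": {"targets": "0.0006 0.0003 0 0 0 0 -1;0.0012 0.0005 0.0001 0 0 0 -1;0.0018 0.0005 0.0003 0 0 0 -1;0.0024 0.0005 0.0005 0 0 0 -1;0.003 0.0005 0.0006 0 0 0 -1;0.0036 0.0005 0.0008 0 0 0 -1;0.0036 0.0005 0.0008 0 0 0 -1;0.0036 0.0005 0.0008 0 0 0 -1"}}

```text
clock: 14.0
tool_pos: [0.5631, 0.2693, 0.0688]
orientation: [-179.8, -15.9, -83.2]
force: [-3.1, 5.2, 2.1]
opening: 0.0118
```

```bash
python3 chk.py 8
```

```text
t 14.0 F mould [-2.49  5.49  2.12] Mom [ 2.92  0.98 -0.31] open 0.0118
hand [0.0006 0.0515 0.0616] s -0.277 bar [0.0006 0.0475 0.0477] solve [ 1.65411844 -0.26513231]
```

Emit:
{"method": "jog_arm", "body": {"targets": "0.0005 0.0002 0 0 0 0 -1;0.001 0.0003 0.0001 0 0 0 -1;0.0015 0.0003 0.0002 0 0 0 -1;0.002 0.0003 0.0003 0 0 0 -1;0.0025 0.0003 0.0004 0 0 0 -1;0.003 0.0003 0.0006 0 0 0 -1;0.003 0.0003 0.0006 0 0 0 -1;0.003 0.0003 0.0006 0 0 0 -1"}}

```text
clock: 15.1
tool_pos: [0.5633, 0.2673, 0.0689]
orientation: [-179.7, -15.8, -83.2]
force: [-3.0, 6.2, 0.6]
opening: 0.0113
```

```bash
python3 chk.py 9
```

```text
t 15.1 F mould [-2.25  6.5   0.55] Mom [ 3.25  0.97 -0.24] open 0.0113
hand [0.0006 0.0495 0.0617] s -0.275 bar [0.0006 0.0455 0.0477] solve [ 1.50818753 -0.26210698]
```

View pics/s9z.png

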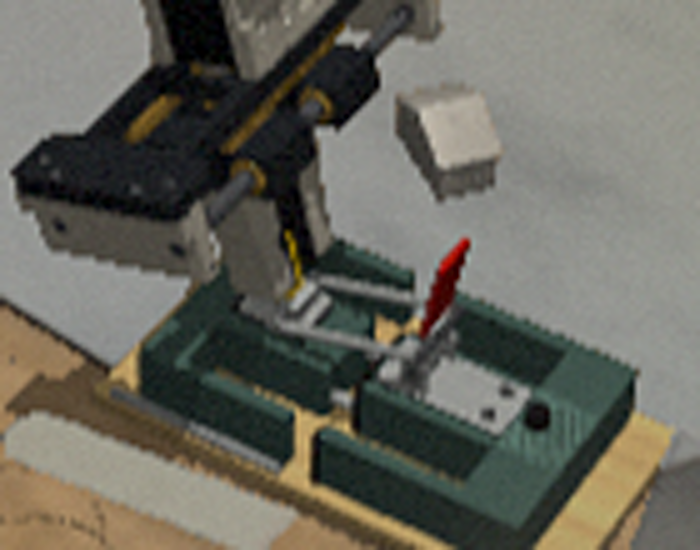

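View pics/w9.png

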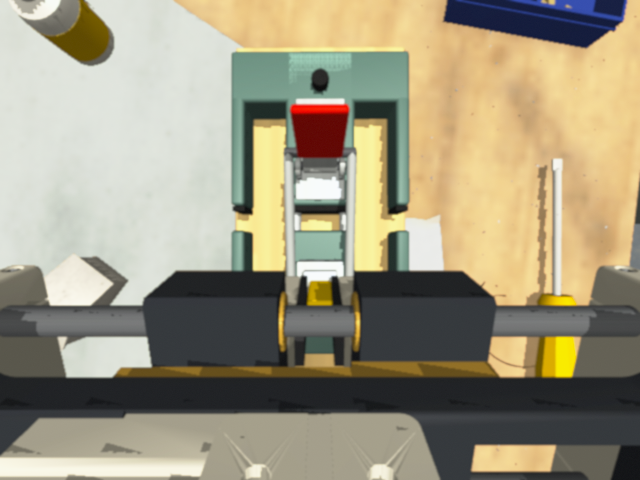

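Run:
```python
from fit import *
for n in (7,8,9):
    s=pickle.load(open(f"w{n}.pkl","rb"))
    P=(cloud(s)-M(Q)[1])@M(Q)[0]*1e3
    for u in (308,332): print(n,u,[(v,round(float(P[v,u,1]),1),round(float(P[v,u,2]),1)) for v in range(246,285,3)])
v=[96,100,104,108,112,120,130,140,150]
print([(x,P[x,320].round(1).tolist()) for x in v])
a=s["img"][230:310,270:370,::-1]; cv2.imwrite("pics/w9z.png",cv2.resize(a,None,fx=7,fy=7,interpolation=cv2.INTER_CUBIC))
```

```text
7 308 [(246, 30.6, 40.3), (249, 32.4, 39.9), (252, 34.0, 45.8), (255, 35.7, 44.3), (258, 37.4, 44.8), (261, 39.0, 45.3), (264, 40.7, 45.3), (267, 41.8, 54.0), (270, 43.4, 55.0), (273, 45.0, 54.5), (276, 46.7, 53.5), (279, 48.4, 52.6), (282, 49.7, 54.9)]
7 332 [(246, 30.6, 42.0), (249, 32.3, 40.7), (252, 34.0, 44.1), (255, 35.7, 42.9), (258, 37.4, 44.7), (261, 39.0, 45.8), (264, 40.7, 44.6), (267, 41.8, 54.7), (270, 43.4, 54.0), (273, 45.0, 54.3), (276, 45.4, 67.4), (279, 46.7, 68.6), (282, 47.8, 72.6)]
8 308 [(246, 28.0, 39.6), (249, 29.7, 40.1), (252, 31.4, 39.9), (255, 33.1, 41.0), (258, 34.8, 42.8), (261, 36.3, 45.4), (264, 38.1, 44.8), (267, 39.7, 45.2), (270, 40.8, 52.5), (273, 42.3, 54.3), (276, 43.9, 54.4), (279, 45.5, 53.9), (282, 47.3, 52.9)]
8 332 [(246, 27.9, 38.9), (249, 29.7, 40.3), (252, 31.4, 40.3), (255, 33.1, 40.9), (258, 34.7, 44.5), (261, 36.4, 44.5), (264, 38.0, 44.7), (267, 39.7, 45.3), (270, 40.7, 54.0), (273, 42.3, 54.2), (276, 42.8, 66.0), (279, 43.8, 70.2), (282, 45.0, 72.5)]
9 308 [(246, 26.0, 40.2), (249, 27.7, 40.3), (252, 29.4, 40.7), (255, 31.2, 40.1), (258, 32.9, 40.7), (261, 34.4, 44.2), (264, 36.0, 45.7), (267, 37.7, 45.5), (270, 39.1, 50.1), (273, 40.3, 54.9), (276, 42.0, 54.0), (279, 43.5, 54.8), (282, 45.1, 54.1)]
9 332 [(246, 26.0, 39.6), (249, 27.7, 40.0), (252, 29.4, 40.1), (255, 31.1, 41.7), (258, 32.9, 40.6), (261, 34.4, 44.4), (264, 36.0, 45.1), (267, 37.7, 45.2), (270, 38.9, 51.9), (273, 40.2, 55.3), (276, 40.7, 66.6), (279, 41.9, 69.8), (282, 43.0, 72.8)]
[(96, [0.4, -61.1, 39.6]), (100, [0.4, -57.3, 43.1]), (104, [0.1, -26.4, 111.5]), (108, [0.0, -25.0, 111.3]), (112, [0.0, -23.1, 112.3]), (120, [0.1, -22.2, 107.0]), (130, [0.1, -21.3, 98.3]), (140, [0.1, -19.6, 90.8]), (150, [0.2, -18.2, 80.4])]
```

View pics/w9z.png

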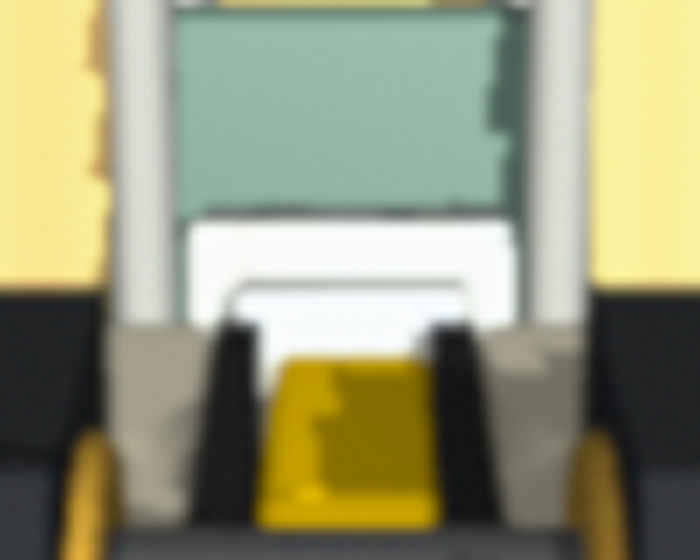

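Emit:
{"method": "jog_arm", "body": {"targets": "0 0 0 0 0 0 -0.5;0 0 0 0 0 0 -0.3;0 0 0 0 0 0 -0.3;0 0 -0.006 0 0 0 -0.3;0 0 -0.015 0 0 0 -0.3;0 0 -0.028 0 0 0 -0.3;0 0 -0.045 0 0 0 -0.3;0 0 -0.05 0 0 0 -0.3"}}

```text
clock: 16.2
tool_pos: [0.5621, 0.2819, 0.1189]
orientation: [-179.6, -15.7, -83.2]
force: [0.6, -0.2, 0.3]
opening: 0.031
```

```bash
python3 chk.py 10
python3 - <<'E'
from fit import *
R,t=M(Q)
for y,z in((-.002,.115),(-.004,.1)):
    p=R@np.array([0,y,z])+t;_,Rd=hand(2,0,0);print(shift(p,Rd))
E
```

```text
t 16.2 F mould [ 0.6  -0.25  0.34] Mom [ 1.05  0.   -0.01] open 0.031
hand [0.001  0.0641 0.1117] s -0.273 bar [0.001  0.0602 0.0978] solve [2.70933495 0.51840483]
(array([0.0644, 0.0008, 0.0137]), array([ -0.38, -15.69,   0.16]))
(array([0.0622, 0.0009, 0.0287]), array([ -0.38, -15.69,   0.16]))fit.py:18: RuntimeWarning: The iteration is not making good progress, as measured by the 
 improvement from the last ten iterations.
  return fsolve(lambda v:(bar(v[0],v[1])[1:]-np.array([by,bz]))*1e3,[2.1,.0])
```

View pics/s10z.png

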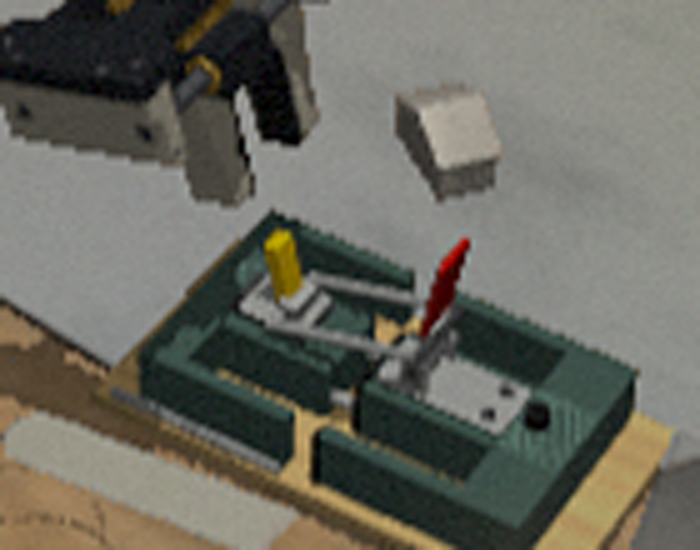

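View pics/w10.png

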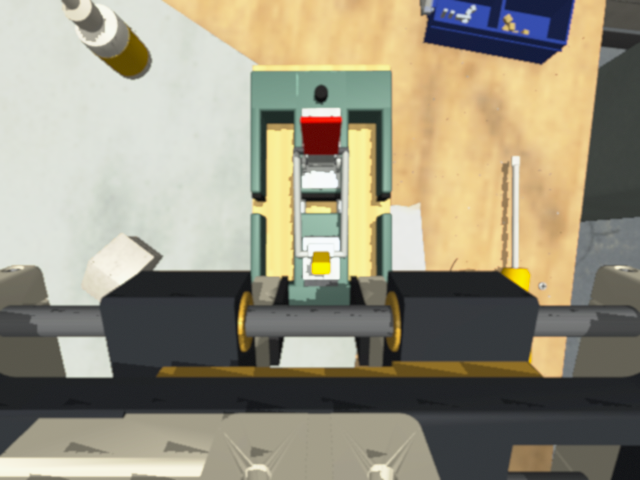

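Run:
```python
from fit import *
s=pickle.load(open("w10.pkl","rb"))
a=s["img"][200:300,270:370,::-1]; cv2.imwrite("pics/w10z.png",cv2.resize(a,None,fx=6,fy=6,interpolation=cv2.INTER_CUBIC))
P=(cloud(s)-M(Q)[1])@M(Q)[0]*1e3
for u in (301,306,308,334,340): print(u,[(v,round(float(P[v,u,1]),1),round(float(P[v,u,2]),1)) for v in range(235,275,2)])
print([(x,P[x,320].round(1).tolist()) for x in (116,120,130,140,150)])
```

```text
301 [(235, 33.1, 39.9), (237, 34.5, 40.6), (239, 36.0, 40.3), (241, 37.4, 40.3), (243, 38.9, 39.3), (245, 40.3, 49.7), (247, 41.7, 49.8), (249, 43.1, 49.9), (251, 44.5, 49.6), (253, 45.8, 51.1), (255, 47.2, 51.2), (257, 48.7, 49.0), (259, 50.5, 40.0), (261, 52.0, 39.8), (263, 53.4, 39.8), (265, 54.8, 41.0), (267, 56.2, 41.6), (269, 57.8, 39.9), (271, 59.1, 40.8), (273, 60.6, 40.0)]
306 [(235, 33.1, 40.5), (237, 34.6, 45.6), (239, 36.0, 46.1), (241, 37.4, 45.7), (243, 38.9, 45.0), (245, 40.3, 45.9), (247, 41.7, 44.6), (249, 43.1, 45.6), (251, 44.5, 49.3), (253, 45.8, 50.6), (255, 47.2, 50.0), (257, 48.7, 49.1), (259, 50.3, 44.8), (261, 51.7, 45.2), (263, 53.1, 44.5), (265, 54.5, 45.8), (267, 55.9, 45.4), (269, 57.4, 45.0), (271, 58.8, 44.4), (273, 60.2, 45.1)]
308 [(235, 33.1, 41.1), (237, 34.6, 45.1), (239, 36.0, 45.1), (241, 37.4, 45.8), (243, 38.9, 45.7), (245, 40.2, 54.8), (247, 41.6, 53.9), (249, 43.0, 54.8), (251, 44.3, 54.2), (253, 45.7, 53.6), (255, 47.0, 55.1), (257, 48.7, 48.1), (259, 50.3, 44.8), (261, 51.7, 45.1), (263, 53.1, 44.2), (265, 54.6, 44.1), (267, 55.9, 45.0), (2
[... 263 characters left out ...]
0.1), (257, 48.7, 47.6), (259, 50.1, 46.1), (261, 51.6, 45.9), (263, 53.0, 45.4), (265, 54.5, 44.2), (267, 55.9, 44.2), (269, 57.3, 44.8), (271, 58.7, 45.4), (273, 60.1, 45.1)]
340 [(235, 33.3, 50.7), (237, 34.7, 51.1), (239, 36.0, 51.3), (241, 37.4, 51.2), (243, 38.8, 51.1), (245, 40.2, 49.5), (247, 41.6, 50.4), (249, 43.0, 50.1), (251, 44.4, 50.1), (253, 45.8, 50.0), (255, 47.2, 49.2), (257, 48.6, 49.5), (259, 50.4, 40.5), (261, 51.9, 39.7), (263, 53.4, 39.3), (265, 54.7, 41.1), (267, 56.2, 40.0), (269, 57.7, 39.0), (271, 59.1, 40.6), (273, 60.5, 40.3)]
[(116, [0.7, -26.5, 111.3]), (120, [0.7, -24.8, 110.4]), (130, [0.7, -22.1, 103.0]), (140, [0.8, -20.1, 91.8]), (150, [0.9, -18.2, 78.2])]
```

View pics/w10z.png

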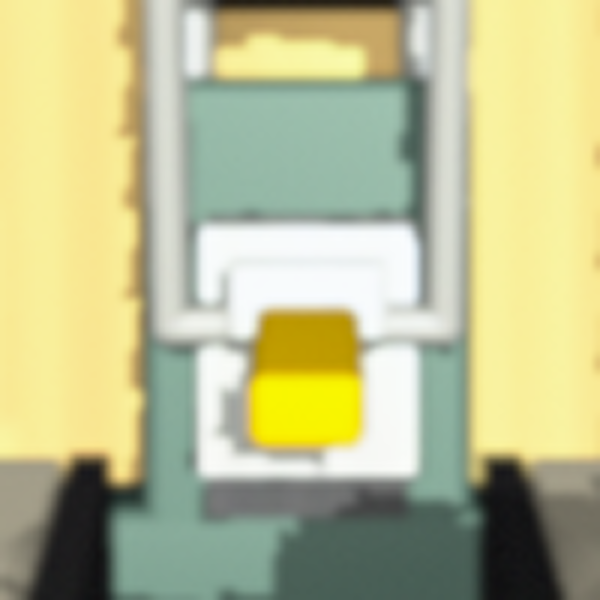

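Emit:
{"method": "jog_arm", "body": {"targets": "0.015 0 0 0 -4 0 -1;0.03 0 0.003 0 -8 0 -1;0.045 0 0.006 0 -12 0 -1;0.06 0.0008 0.01 -0.4 -15.7 0.2 -1;0.0622 0.0008 0.022 -0.4 -15.7 0.2 -1;0.0622 0.0008 0.0287 -0.4 -15.7 0.2 -1;0.0622 0.0008 0.0287 -0.4 -15.7 0.2 -1;0.0622 0.0008 0.0287 -0.4 -15.7 0.2 -1"}}

```text
clock: 17.3
tool_pos: [0.5689, 0.2148, 0.1068]
orientation: [180.0, -0.0, -83.3]
force: [-0.4, -0.5, 0.5]
opening: 0.0004
```

```bash
python3 chk.py 11
python3 - <<'E'
from fit import *
m,s,b=cur()
for a in (1.4,1.3,1.2,1.1,1,.9,.8,.7,.6,.5,.4,.3,.2,.1,0):
    c=onlev(a,0,.046,.004); T=c+np.array([0,.0095,0]); d=T-m
    print(a,(T*1e3).round(1),"row x",round(-d[1]*np.cos(s)-d[2]*np.sin(s),4),"z",round(d[1]*np.sin(s)-d[2]*np.cos(s),4))
E
```

```text
t 17.3 F mould [-0.49 -0.4   0.53] Mom [ 0.13 -0.03 -0.03] open 0.0004
hand [ 0.     -0.0033  0.0996] s -0.001 bar [ 0.     -0.0033  0.0851] solve [-1.02661432  1.10954746]
1.4 [  0.  -14.4  98. ] row x 0.011 z 0.0019
1.3 [  0.  -19.   97.4] row x 0.0156 z 0.0026
1.2 [  0.  -23.4  96.3] row x 0.0201 z 0.0036
1.1 [  0.  -27.8  94.8] row x 0.0245 z 0.0051
1 [  0.  -32.   92.9] row x 0.0286 z 0.0071
0.9 [  0.  -36.   90.5] row x 0.0326 z 0.0094
0.8 [  0.  -39.7  87.8] row x 0.0363 z 0.0122
0.7 [  0.  -43.1  84.7] row x 0.0398 z 0.0153
0.6 [  0.  -46.2  81.3] row x 0.0429 z 0.0187
0.5 [  0.  -49.   77.6] row x 0.0456 z 0.0224
0.4 [  0.  -51.3  73.6] row x 0.048 z 0.0264
0.3 [  0.  -53.3  69.4] row x 0.0499 z 0.0305
0.2 [  0.  -54.8  65.1] row x 0.0514 z 0.0349
0.1 [  0.  -55.9  60.6] row x 0.0525 z 0.0394
0 [  0.  -56.5  56. ] row x 0.0532 z 0.044fit.py:18: RuntimeWarning: The iteration is not making good progress, as measured by the 
 improvement from the last ten iterations.
  return fsolve(lambda v:(bar(v[0],v[1])[1:]-np.array([by,bz]))*1e3,[2.1,.0])
```

View pics/s11z.png

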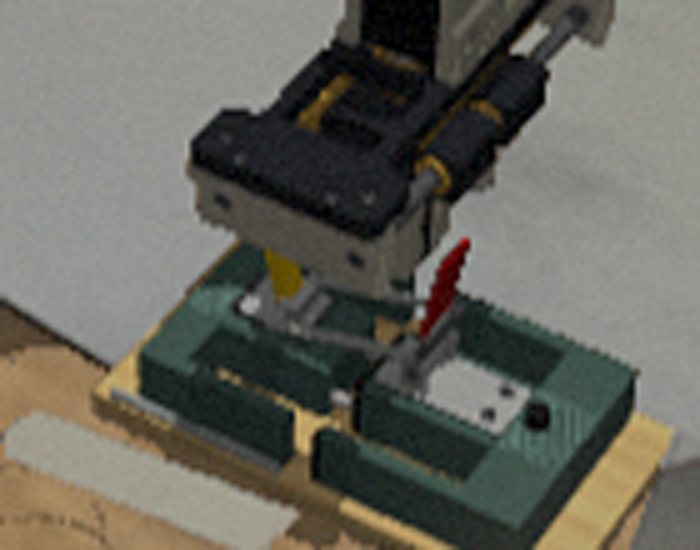

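View pics/w11.png

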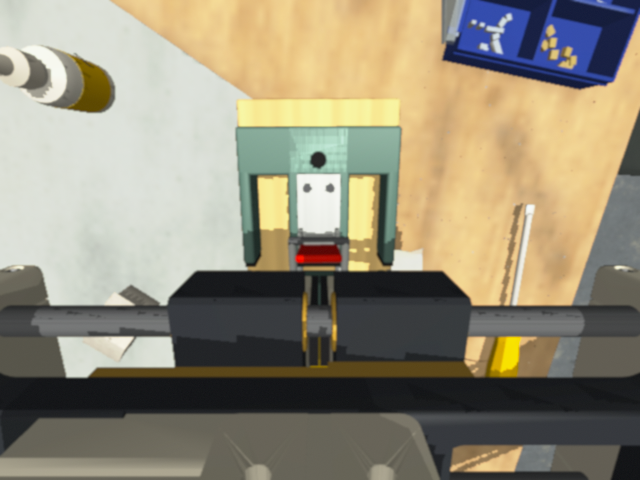

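Emit:
{"method": "jog_arm", "body": {"targets": "0.005 0 0.001 0 0 0 -1;0.009 0 0.0015 0 0 0 -1;0.012 0 0.002 0 0 0 -1;0.015 0 0.0025 0 0 0 -1;0.0175 0 0.003 0 0 0 -1;0.02 0 0.0036 0 0 0 -1;0.0225 0 0.0043 0 0 0 -1;0.0245 0 0.0051 0 0 0 -1"}}

```text
clock: 18.4
tool_pos: [0.5721, 0.1908, 0.102]
orientation: [-180.0, 0.0, -83.3]
force: [-2.3, 6.6, 0.4]
opening: 0.0004
```

```bash
python3 chk.py 12 2>/dev/null
```

```text
t 18.4 F mould [-1.5   6.85  0.41] Mom [ 2.21  0.31 -0.03] open 0.0004
hand [ 0.0004 -0.0275  0.0948] s 0.001 bar [ 0.0004 -0.0275  0.0803] solve [-14.03846115   1.69516663]
```

View pics/s12z.png

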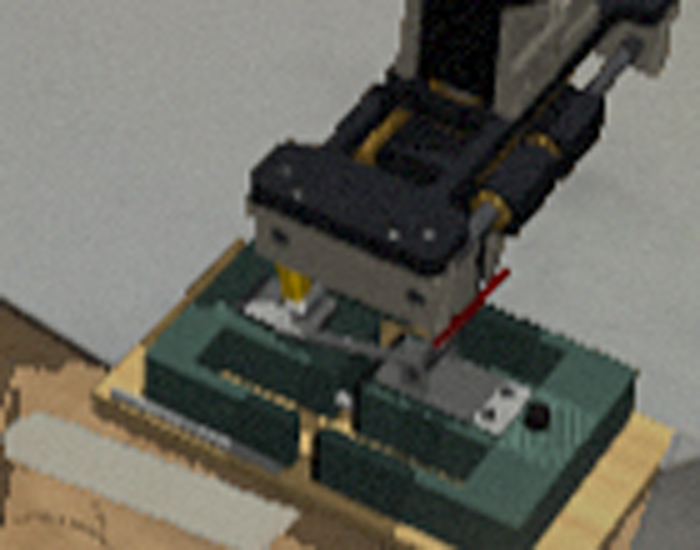

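Emit:
{"method": "jog_arm", "body": {"targets": "0.0022 0 0.001 0 0 0 -1;0.0043 0 0.002 0 0 0 -1;0.0063 0 0.0032 0 0 0 -1;0.0083 0 0.0043 0 0 0 -1;0.0102 0 0.0057 0 0 0 -1;0.012 0 0.007 0 0 0 -1;0.0138 0 0.0086 0 0 0 -1;0.0155 0 0.0102 0 0 0 -1"}}

```text
clock: 19.5
tool_pos: [0.574, 0.1758, 0.0918]
orientation: [-180.0, 0.1, -83.3]
force: [-1.9, 6.4, 2.0]
opening: 0.0006
```

```bash
python3 chk.py 13 2>/dev/null
```

```text
t 19.5 F mould [-1.11  6.58  2.03] Mom [ 2.37  0.52 -0.01] open 0.0006
hand [ 0.0005 -0.0427  0.0846] s 0.001 bar [ 0.0005 -0.0427  0.0701] solve [-5.6464365  -0.55995775]
```

View pics/s13z.png

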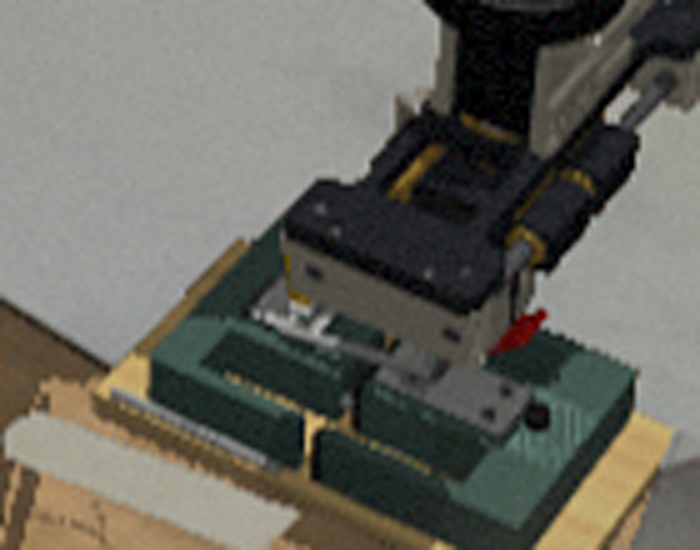

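Emit:
{"method": "jog_arm", "body": {"targets": "0.0016 0 0.0017 0 0 0 -1;0.0031 0 0.0034 0 0 0 -1;0.0045 0 0.0053 0 0 0 -1;0.0058 0 0.0071 0 0 0 -1;0.007 0 0.0091 0 0 0 -1;0.0082 0 0.0111 0 0 0 -1;0.0092 0 0.0132 0 0 0 -1;0.0101 0 0.0152 0 0 0 -1"}}

```text
clock: 20.6
tool_pos: [0.5753, 0.1653, 0.0764]
orientation: [-180.0, 0.0, -83.3]
force: [-0.3, 2.8, 2.8]
opening: 0.0005
```

```bash
python3 chk.py 14 2>/dev/null
```

```text
t 20.6 F mould [0.07 2.77 2.82] Mom [ 0.94 -0.05  0.04] open 0.0005
hand [ 0.0006 -0.0533  0.0692] s 0.001 bar [ 0.0006 -0.0533  0.0547] solve [-3.01510113 -3.20776656]
```

View pics/s14z.png

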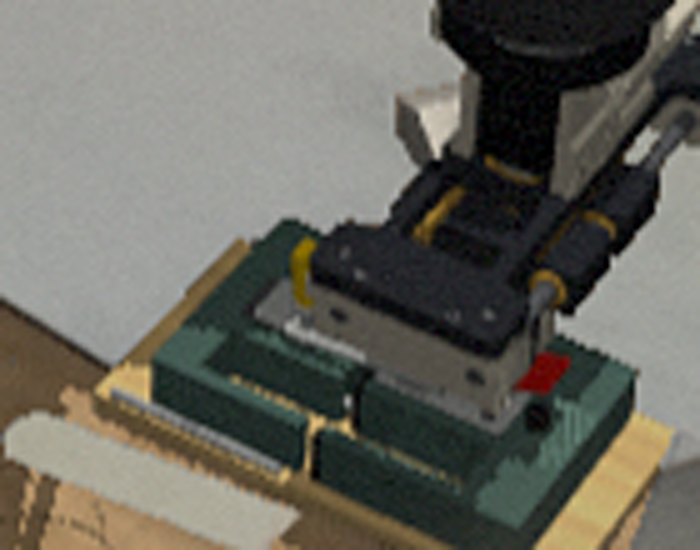

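Emit:
{"method": "jog_arm", "body": {"targets": "0.0006 0 0.002 0 0 0 -1;0.0011 0 0.004 0 0 0 -1;0.0016 0 0.006 0 0 0 -1;0.002 0 0.008 0 0 0 -1;0.0025 0 0.01 0 0 0 -1;0.0028 0 0.0115 0 0 0 -1;0.003 0 0.0125 0 0 0 -1;0.003 0 0.0125 0 0 0 -1"}}

```text
clock: 21.7
tool_pos: [0.5754, 0.1621, 0.0636]
orientation: [180.0, 0.0, -83.3]
force: [0.6, -0.0, 0.3]
opening: 0.0006
```

```bash
python3 chk.py 15 2>/dev/null
```

```text
t 21.7 F mould [ 0.56 -0.11  0.31] Mom [ 0.05 -0.03 -0.  ] open 0.0006
hand [ 0.0004 -0.0564  0.0564] s 0.0 bar [ 0.0004 -0.0564  0.0419] solve [-3.32563264 -2.87136649]
```

View pics/s15z.png

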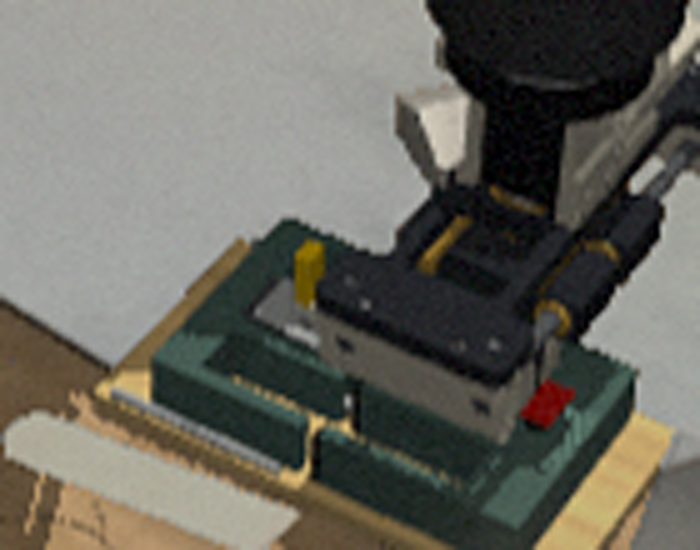

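Emit:
{"method": "jog_arm", "body": {"targets": "0 0 0.0004 0 0 0 -1;0 0 0.0008 0 0 0 -1;0 0 0.0012 0 0 0 -1;0 0 0.0012 0 0 0 -1;0 0 0.0012 0 0 0 -1;0 0 0.0012 0 0 0 -1;0 0 0.0012 0 0 0 -1;0 0 0.0012 0 0 0 -1"}}

```text
clock: 22.8
tool_pos: [0.5757, 0.1622, 0.0633]
orientation: [-180.0, 0.0, -83.3]
force: [-2.0, -0.9, 6.5]
opening: 0.0006
```

```bash
python3 chk.py 2>/dev/null
```

```text
t 22.8 F mould [-2.08 -0.64  6.54] Mom [ 0.05  0.83 -0.02] open 0.0006
hand [ 0.0006 -0.0563  0.0561] s 0.0 bar [ 0.0006 -0.0563  0.0416] solve [ 2.95166336 -2.86351701]
```

Hard stop felt at the expected flat height (56.1 mm). I'll retract and look.

Emit:
{"method": "jog_arm", "body": {"targets": "0 0 -0.005 0 0 0 -1;0 0 -0.02 0 0 0 -1;0 0 -0.05 0 0 0 -1;-0.02 0 -0.09 0 0 0 -1;-0.05 0 -0.12 0 0 0 -1;-0.09 0 -0.12 0 0 0 -1;-0.12 0 -0.12 0 0 0 -1;-0.12 0 -0.12 0 0 0 -1"}}

```text
clock: 23.8
tool_pos: [0.5614, 0.2832, 0.1841]
orientation: [-179.9, 0.1, -83.2]
force: [-0.7, -0.6, -0.1]
opening: 0.0005
```

```bash
python3 chk.py 16 2>/dev/null
python3 - <<'E'
from fit import *
s=pickle.load(open("w16.pkl","rb"))
a=s["img"][0:260,220:420,::-1]; cv2.imwrite("pics/w16z.png",cv2.resize(a,None,fx=2.3,fy=2.3,interpolation=cv2.INTER_CUBIC))
P=(cloud(s)-M(Q)[1])@M(Q)[0]*1e3
for n,y0,y1 in (("lev",-80,-38),("halfgap",-10,35),("end",60,110)):
    m=(abs(P[...,0])<(8 if n=="lev" else 60 ))&(P[...,1]>y0)&(P[...,1]<y1)&(P[...,2]>(50 if n=="lev" else 37))&(P[...,2]<(70 if n=="lev" else 43))
    q=P[m];print(n,len(q),q[:,1].min() if len(q) else 0,q[:,1].max() if len(q) else 0,np.polyfit(q[:,1],q[:,2],1) if n=="lev" and len(q) else "")
for S in ("w1","w16"):
    P=(cloud(pickle.load(open(S+".pkl","rb")))-M(Q)[1])@M(Q)[0]*1e3
    m=(abs(P[...,0])<30)&(P[...,1]>60)&(P[...,1]<110)&(P[...,2]>36)&(P[...,2]<46);print(S,"outer end of sliding half y",np.percentile(P[m][:,1],[50,98,99.5]))
E
```

```text
t 23.8 F mould [-0.73 -0.55 -0.13] Mom [0.03 0.01 0.03] open 0.0005
hand [0.0005 0.0655 0.1769] s 0.001 bar [0.0005 0.0655 0.1624] solve [2.3100311  0.90481676]
lev 1194 -77.92512138289649 -38.298873050007 [-6.23045738e-04  5.62445757e+01]
halfgap 2057 -9.492944053162537 34.87748102060691 
end 2363 60.002012959071536 81.07942348132019 
w1 outer end of sliding half y [75.40550314 87.63834177 87.84968077]
w16 outer end of sliding half y [70.72359424 80.61347827 80.86161729]
```

View pics/s16z.png

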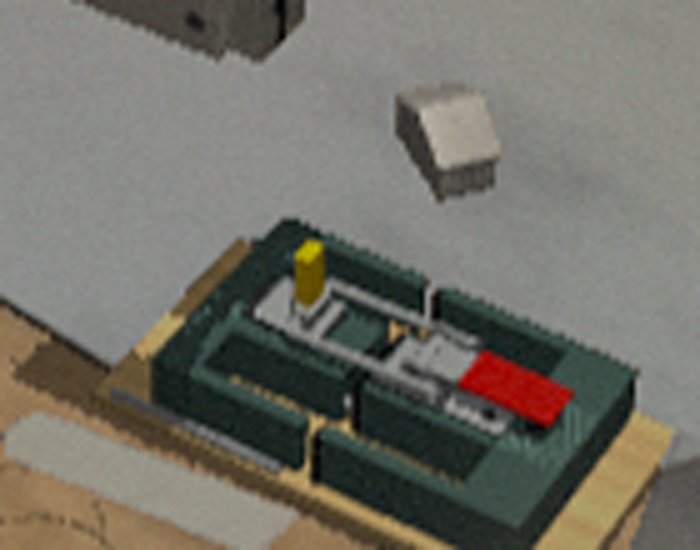

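View pics/w16z.png

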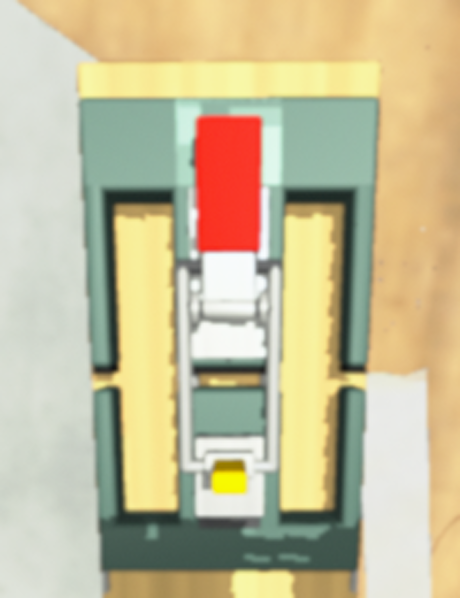

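Run:
```python
from plant import job
print(job.close_job())
```

```text
the job is handed in; nothing more can be done
None
```

The mould is latched shut and the job was handed in at about 24 s of the 51 s allowed.

**What I did:**
- I gripped the yellow tab and swung the loop down behind the hook. The plate was felt with the bar's centre at about 47.4 mm, close to the 47.7 mm the depth image gave, with about 6 N upward.
- I drew the bar under the hook at about 6 N, and the keeper slid with it. After letting go, the wrist picture showed the bar under the lip.
- I pressed the lever down with closed fingers at about 7 N until it fell past centre. A light press then met its stop at the flat height.
- I retracted clear of the mould.

**Last checks:**
- **Lever:** the depth fit of its upper face shows no slope, at 56.2 mm against an expected 56 mm.
- **Sliding half:** it moved about 7 mm in, which puts it about 4 to 5 mm from its stop. This comes from camera depth only and is 1 to 2 mm short of the nominal 3 mm, but inside the 6 mm limit.
- **Loop bar:** it still shows under the hook in the last picture.
- **Robot:** the force on the tool is about zero, so it touches nothing.
- **Bystanders:** I never moved near them, and the house in the last scene crop stands where it was. I did not measure the other house, the bottle or the screwdriver.

**What disagreed:** the board's underside sits about 7 mm above the z = 0 work surface. My first fit assumed z = 0, and I corrected it using the depth images. All force values are readings taken at the end of each move, so brief peaks in between were not seen.

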